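Changing over the laser cutting table

TASK

Change the laser table over to the next job: stack all the cut gold plates one on top of another on the sloping rack, lying flat and square with their lower ends right up against its backstop, and build the sample sandwich squarely inside the corner-post pocket - steel block first, then the spacer frame, then the cover with its grip bar on top. When the sandwich is complete, swing the vacuum valve lever all the way over to its far end to switch the vacuum on, and leave the bottle and the jar alone.

Things in the scene. Friction and masses are not known exactly. Their poses are not given: they have to be found in the camera images.
- plate1_mid (a point): a flat rectangular gold-coloured metal plate, 120 x 60 x 12 mm, about 0.24 kg; this point is its centre, x along its 120 mm length, z up through its 12 mm thickness. There are two to four such plates, lying flat on the slab at the start; an absent one has no pose
- plate2_mid (a point): a flat rectangular gold-coloured metal plate, 120 x 60 x 12 mm, about 0.24 kg; this point is its centre, x along its 120 mm length, z up through its 12 mm thickness. There are two to four such plates, lying flat on the slab at the start; an absent one has no pose
- plate3_mid (a point): a flat rectangular gold-coloured metal plate, 120 x 60 x 12 mm, about 0.24 kg; this point is its centre, x along its 120 mm length, z up through its 12 mm thickness. There are two to four such plates, lying flat on the slab at the start; an absent one has no pose
- plate4_mid (a point): a flat rectangular gold-coloured metal plate, 120 x 60 x 12 mm, about 0.24 kg; this point is its centre, x along its 120 mm length, z up through its 12 mm thickness. There are two to four such plates, lying flat on the slab at the start; an absent one has no pose
- deck: fixed rack's aluminium shelf, sloping 25 degrees, 140 x 50 mm (fingers fit down past its long edges). Origin: on its surface at the low end, at the backstop's face, half-way across; x uphill, z square out of the deck. Backstop 60 mm wide, 58 mm high. Plates are home with centres at x = 60 mm, z = 6, 18, 30, 42 mm; they may not slide down by themselves
- pocket (a point): centre of the pocket floor of the fixed fixture, 8 mm above the slab. The pocket is 67 x 67 mm, square to this point's x and y, bounded by four steel corner angles that stand 44 mm above its floor; the middle 49 mm of each side is open for fingers. The black base plate is 118 x 118 x 8 mm
- block_mid (a point): dark steel block, 62 x 62 x 24 mm, 0.3 kg; this point is its centre, axes square to its sides
- spacer_mid (a point): square aluminium spacer frame, 62 x 62 x 12 mm, with a 30 mm square window; 0.08 kg; this point is its centre, axes square to its sides
- cover_grip (a point): square aluminium cover, 62 x 62 x 8 mm, with a black grip bar 44 mm long (x), 20 mm wide (y) and 24 mm high in the middle of its top; 0.12 kg; this point is the centre of the bar, 20 mm above the underside of the cover
- valve (a joint): the black lever of the vacuum valve: 0 = leaning 0.5 rad to the -x side of its housing (off), 1.0 rad = leaning 0.5 rad to the +x side (on, the end stop). It starts near 0 and stays where it is left
- valve_tip (a point): the centre of the 26 mm ball at the tip of the valve lever, 80 mm from the lever's pivot, which lies 22 mm above the slab over the housing's centre; swinging it takes about 1 N at the ball
- valve_base: the grey housing of the valve, fixed to the slab; origin under its centre, the lever swings in its x-z plane from -x to +x (+x away from the robot, within 0.3 rad)
- bottle: white bottle, 160 mm high, 60 mm across, standing beyond the work; origin under its centre
- jar: amber jar, 80 mm high, 64 mm across, standing beyond the work; origin under its centre
Mind the look-alikes: they are no part of the job. What is shaped like the part that bears plate1_mid but blue or red is not meant. What is shaped like the part that bears plate2_mid but blue is not meant.

How it is judged (in metres and radians):
On the way, in this order (a step that is already met when the one before it is completed fails the run):
1. the block sits on the pocket floor (horizontal distance between block_mid and pocket below 0.005 m and z of block_mid in the frame of pocket between 0.009 and 0.015 m and angle between block_mid's own z axis and vertical below 0.06 rad), for 0.2 s.
2. the spacer frame lies on the block in the pocket (all of step 1 and horizontal distance between spacer_mid and pocket below 0.005 m and z of spacer_mid in the frame of pocket between 0.027 and 0.033 m and angle between spacer_mid's own z axis and vertical below 0.06 rad), for 0.2 s.
3. the cover lies on the spacer frame (all of step 2 and horizontal distance between cover_grip and pocket below 0.005 m and z of cover_grip in the frame of pocket between 0.053 and 0.059 m and angle between cover_grip's own z axis and vertical below 0.06 rad), for 0.2 s.
4. the vacuum valve is switched on with the sandwich complete (all of step 3 and value of joint valve above 0.85 rad), for 0.2 s.
At the end, for the whole second after the job is handed in: every plate lies flat (0.1 rad) and square (0.12 rad) in the stack on the deck, within 12 mm of its middle, low end within 4.5 mm of the backstop; block, spacer, cover stacked in that order in the pocket (centres 5 mm, heights 3 mm, level 0.06 rad); valve past 0.85 rad (all of step 4 and x of plate1_mid in the frame of deck between 0.055 and 0.0645 m and y of plate1_mid in the frame of deck between -0.012 and 0.012 m and z of plate1_mid in the frame of deck between 0 and 0.046 m and angle between the z axis of each of plate1_mid, plate2_mid, plate3_mid, plate4_mid and the z axis of deck, either way round below 0.1 rad and angle between the x axis of each of plate1_mid, plate2_mid, plate3_mid, plate4_mid and the x axis of deck, either way round below 0.12 rad and x of plate2_mid in the frame of deck between 0.055 and 0.0645 m and y of plate2_mid in the frame of deck between -0.012 and 0.012 m and z of plate2_mid in the frame of deck between 0 and 0.046 m and x of plate3_mid in the frame of deck between 0.055 and 0.0645 m and y of plate3_mid in the frame of deck between -0.012 and 0.012 m and z of plate3_mid in the frame of deck between 0 and 0.046 m and x of plate4_mid in the frame of deck between 0.055 and 0.0645 m and y of plate4_mid in the frame of deck between -0.012 and 0.012 m and z of plate4_mid in the frame of deck between 0 and 0.046 m); the robot touches nothing.
It fails at once if the bottle or the jar is shoved away or tipped over (distance of any of bottle, jar from where it was at the start of the episode above 0.06 m or angle between any of bottle, jar's own z axis and vertical above 0.6 rad).
Of plate1, plate2, plate3, plate4 only 2 to 4 are there at a start; the rules pass over those that are not, and their reading is None.
At some moment in a run one of block, spacer, cover may be knocked a few centimetres aside while the robot is not near it.
Once in a run the grip may slacken for a moment while it holds something.
It also fails if it takes over 210 s, if anything falls off the work surface, if the arm or the gripper's body presses on something with over 40 N, if the wrist force passes 120 N, or if a joint passes its speed limit or range.

ROBOT

A 6-joint arm with a two-finger parallel gripper is mounted at the origin on the work surface. World frame = base frame: x ahead of the robot, y to its left, z up, the work surface at z = 0. Lengths are in mm, angles in rad, forces in N, time in s.
With the tool pointing down it reaches from about 350 to 775 mm from the base axis. Payload 5.5 kg.
Tool frame: the origin (TCP) lies at the very end of the fingers, on their centre line; the grasp point (between the pads) lies 19 mm behind it; z points along the fingers, x is the direction in which the jaws open and shut, and the axes are right-handed (so a half turn about z gives the same grasp; the last joint's range is limited). The gripper opens to 85 mm and grips with 20 to 120 N. Pads are 22 mm wide; open, the fingers measure 114 mm over their backs; the gripper's body (76 mm by 85 mm) begins 54 mm behind the grasp point. The pads swing forward as they close: fully open they stand 13 mm farther back than shut.
Start: joints at [-1.26, 0.313, 0.046, 1.304, 0, 1.431], TCP at [250.521, -517.601, 231.323] pointing down, gripper open.
Joint ranges: [-2.76, 2.76], [-0.86, 1.69], [-1.03, 1.26], [-2.2, 2.34], [-1.47, 1.5], [-3.14, 3.14]. Speed limits (rad/s): [2.57, 2.57, 3.14, 3.14, 3.14, 3.14].

INTERFACE

Orientations are given as a unit quaternion [w, x, y, z].
In Python, from bench import arm gives the robot as it stands. The module is installed in compiled form; this text tells all that it offers.
- The arm moves only by the tool apply_moves, never from a script. Its argument "motion" is a list of rows, each an object of numbers: "tx", "ty", "tz": the shift along the tool's x, y, z in units of 200 mm (1.0 is 200 mm); "ax", "ay", "az": the turn, a rotation vector about the tool's x, y, z in units of 45 degrees (1.0 is 45 degrees); "grip": the finger opening in mm, from 0 to 85.4. In form: [{"tx": .., "ty": .., "tz": .., "ax": .., "ay": .., "az": .., "grip": ..}, ...]. A call has 1 to 10 rows; each row is the pose to reach, as a shift and turn from the pose commanded when the call began, along the tool's axes at that moment; what a row does not reach only later rows make up. A row lasts 1/8 s, in which the tool goes at most 62.5 mm and 10.7 degrees, less where a joint would pass 70% of its speed; a pose out of reach is approached as far as the arm can. A call with a number of a shift or a turn outside -1 to 1 is refused whole. A call with a gripper value outside its range is refused whole. The fingers move at their own pace and stop on an object; "squeeze" is the grip in N (left out, the last holds). Time passes only in rows, so rows that repeat a pose let the fingers close. It gives the time, the measured TCP pose, the force and the opening at its end, in the units of the state.
- arm.get_obs(): the state, without advancing time (a new reading comes with each control period).
- arm.camera(name): name is "scene" or "top"; returns the picture (400x640x3 uint8, blue, green, red); there is no depth.
- arm.camera_info(name): a dict with "mtx" (3x3 intrinsics, pixels), "dist_coeffs" ([k1, k2, p1, p2, k3] as OpenCV has them; the pictures are not rectified), "cam_to_world" (4x4, takes a point from camera to world coordinates). Camera axes: x right, y down, z forward; pixel columns grow to the right and rows downward; lengths in mm; the calibration is good to about 2 mm. A picture is of the moment at which its call begins. camera_info takes no time and is no camera call.
- arm.sign_off(): hands the job in, once; it reports no verdict.
Trained networks look in the newest picture that a camera, given by its name, has taken for a name from the list of things; names that differ only in an ending like _2 or _b are one class to them, and where a whole thing is asked for, a point or a joint stands for the part that bears it (a point fixed in the world has none). Each returns a list of dicts, best first, with "score" (0 to 1); they miss things now and then, are a little off and sometimes report something else, mostly with a low value. They report only what shows in the picture. A call takes as long as a camera call. They do not tell look-alikes from the thing itself.
- arm.trace(camera, target): "mask" (400x640 bool, what is visible of it) and "uv" ([column, row] in pixels, amid what is visible of it).
The state is a dict: "clock": time; "joint_pos": joint angles; "joint_vel": joint speeds; "joint_efforts": joint torques, N m; "tcp_pos": TCP position; "tcp_rot": TCP orientation; "force": force on the tool from outside, world axes, zero at the start; "moment": the same for the moment, N m; "gripper_width": finger opening in mm.
Only numpy, scipy, OpenCV 4.12 (cv2) and the standard library are available. Lean on these libraries where they do the work, as an engineer would, in place of code of your own. Each camera call takes 0.05 s, during which the arm holds its last target. There are 200 camera calls.

## Working session

There is one attempt and no reset: what is moved stays moved. The work goes in short steps, Python scripts to look and compute and a tool call to move; the robot and the scene stay as the last step left them, time stands still between calls to the robot, and variables do not carry over. Pictures are saved under pics/ and viewed, on a budget of 14 in all, crops included, one or two more only if the job needs it, and the job is handed in when it is done.

Besides the shell and the picture viewer there is one more tool, called as name([rows], argument=value, ...), one row to a line, values as JSON. apply_moves: Moves the arm, as the interface text tells. Its arguments: {"type":"object","properties":{"motion":{"type":"array","items":{"type":"object","properties":{"tx":{"type":"number","minimum":-1,"maximum":1},"ty":{"type":"number","minimum":-1,"maximum":1},"tz":{"type":"number","minimum":-1,"maximum":1},"ax":{"type":"number","minimum":-1,"maximum":1},"ay":{"type":"number","minimum":-1,"maximum":1},"az":{"type":"number","minimum":-1,"maximum":1},"grip":{"type":"number"}}}},"squeeze":{"type":"number"}},"required":["motion"]}

```bash
mkdir -p pics; python3 - <<'E'
from bench import arm
import cv2,numpy as np
for n in("scene","top"):
    im=arm.camera(n); cv2.imwrite(f"pics/{n}0.png",im)
    i=arm.camera_info(n); print(n,np.round(i["mtx"],1).tolist(),i["dist_coeffs"],np.round(i["cam_to_world"],3).tolist())
print(arm.get_obs())
E
```

```text
scene [[441.1, 0.0, 316.7], [0.0, 441.1, 203.3], [0.0, 0.0, 1.0]] [0.0398375 0.        0.        0.        0.       ] [[-0.856, 0.314, -0.411, 974.808], [0.517, 0.51, -0.687, 842.506], [-0.006, -0.801, -0.599, 779.789], [0.0, 0.0, 0.0, 1.0]]
top [[432.3, 0.0, 322.9], [0.0, 432.3, 202.3], [0.0, 0.0, 1.0]] [-0.11986356  0.          0.          0.          0.        ] [[-0.027, -0.986, 0.167, 240.069], [-1.0, 0.029, 0.009, 4.188], [-0.013, -0.167, -0.986, 1525.872], [0.0, 0.0, 0.0, 1.0]]
{'clock': 0.1, 'joint_pos': array([-1.25961239e+00,  3.13927183e-01,  4.50874684e-02,  1.30360674e+00,
       -2.57353979e-05,  1.43117227e+00]), 'joint_vel': array([ 0.00016157, -0.00135097,  0.00400329,  0.00130943, -0.00024932,
       -0.00125911]), 'joint_efforts': array([ 2.39486166e-03, -4.81726205e+01,  2.99243796e+01,  1.27654412e-02,
       -2.04221155e-04, -5.14169528e-06]), 'tcp_pos': array([ 250.35258532, -517.12471391,  230.49488215]), 'tcp_rot': array([-5.21436207e-04,  8.47257929e-01, -5.31181063e-01, -6.39533966e-04]), 'force': array([0.61318664, 0.06366553, 0.31739248]), 'moment': array([-0.02064314, -0.03680123, -0.03662162]), 'gripper_width': 85.60278337878289}
```

View pics/scene0.png

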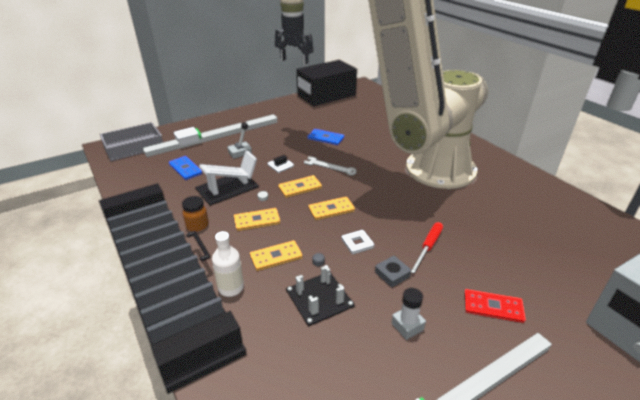

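View pics/top0.png

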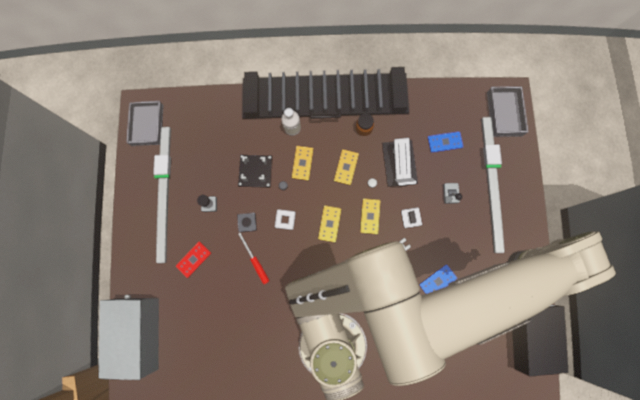

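```bash
cat > h.py <<'E'
from bench import arm
import cv2,numpy as np
from scipy.spatial.transform import Rotation as R
I={n:arm.camera_info(n) for n in("scene","top")}
def px2w(n,uv,z):
    i=I[n]; p=cv2.undistortPoints(np.float64(uv).reshape(-1,1,2),np.float64(i["mtx"]),np.float64(i["dist_coeffs"])).reshape(-1,2)
    T=np.array(i["cam_to_world"]); d=np.c_[p,np.ones(len(p))]@T[:3,:3].T; o=T[:3,3]
    return o+d*((z-o[2])/d[:,2])[:,None]
def w2px(n,P):
    i=I[n]; T=np.linalg.inv(i["cam_to_world"])
    return cv2.projectPoints(np.float64(P).reshape(-1,1,3),cv2.Rodrigues(T[:3,:3])[0],T[:3,3],np.float64(i["mtx"]),np.float64(i["dist_coeffs"]))[0].reshape(-1,2)
def rect(n,mask,z):
    c,_=cv2.findContours(mask.astype(np.uint8),cv2.RETR_EXTERNAL,cv2.CHAIN_APPROX_NONE)
    c=max(c,key=cv2.contourArea); w=px2w(n,c.reshape(-1,2),z)[:,:2]
    (a,b),(l,s),t=cv2.minAreaRect(w.astype(np.float32))
    if l<s: l,s,t=s,l,t+90
    return np.round([a,b,l,s,(t+90)%180-90],1)
def cent(n,mask,z):
    v,u=np.nonzero(mask); return px2w(n,np.c_[u,v],z)[:,:2].mean(0).round(1)
E
python3 - <<'E'
from h import *
zs=dict(plate1_mid=12,block_mid=24,spacer_mid=12,cover_grip=8,valve=0,valve_base=0,deck=0,pocket=8,bottle=0,jar=0,valve_tip=92)
for n in("top","scene"):
  arm.camera(n)
  for t,z in zs.items():
    for d in arm.trace(n,t):
      m=d["mask"]
      if m.sum()<5: print(n,t,d["score"],"small",d["uv"]);continue
      col=arm_col=None
      print(n,t,round(d["score"],2),np.round(d["uv"],1),m.sum(),rect(n,m,z),"c",cent(n,m,z))
E
```

```text
top plate1_mid 0.93 [434.9 280.1] 555 [ 207.1 -372.6  124.3   62.1  -57.6] c [ 211.5 -374. ]
top plate1_mid 0.75 [195.4 260. ] 593 [306.7 482.1 119.7  65.2 -44. ] c [307.4 480.3]
top plate1_mid 0.73 [331.1 224. ] 517 [418.9  -2.8 118.3  57.6  -9.9] c [418.3  -3.3]
top plate1_mid 0.71 [458.3 199.6] 48 [ 505.1 -467.5   29.3   21.9   88.4] c [ 505.7 -467.2]
top block_mid 0.58 [245.5 224.1] 339 [4.304e+02 2.866e+02 6.670e+01 6.400e+01 2.000e-01] c [430.6 287.2]
top spacer_mid 0.8 [289.8 219. ] 220 [438.6 153.9  61.4  59.4  -9.7] c [437.4 154.1]
top cover_grip 0.8 [411.3 217.4] 336 [ 432.7 -294.3   67.4   65.6  -83.7] c [ 432.4 -294.2]
top valve 0.51 [458.5 194.3] 48 [ 507.2 -471.4   29.5   22.1   88.4] c [ 507.8 -471.4]
top valve_base 0.9 [452.9 189.5] 326 [ 519.  -449.7   73.7   66.1   -1.5] c [ 518.1 -447. ]
top deck 0.95 [401.8 160.1] 699 [ 643.  -274.1  173.    68.8    4.4] c [ 640.3 -276.6]
top pocket 0.81 [256.  170.9] 1053 [620.9 260.7 120.  119.7  86.4] c [620.6 260.4]
top pocket 0.22 [410.7 215.1] 267 [ 433.7 -294.1   60.4   60.3    5.9] c [ 434.5 -295.4]
top bottle 0.89 [292.8 
[... 1164 characters left out ...]
  149.1] 348 [ 483.8 -537.1  260.8   80.3   69.3] c [ 495.9 -495.6]
scene valve_base 0.2 [196.9 215.7] 700 [ 759.6 -199.   166.3   62.2   75.4] c [ 761.6 -195. ]
scene deck 0.86 [233.7 169. ] 654 [ 5.778e+02 -3.618e+02  1.790e+02  1.499e+02 -4.000e-01] c [ 577.8 -362.3]
scene pocket 0.71 [317.8 300.4] 2268 [622.7 254.3 142.5 121.1  85.5] c [624.7 263.5]
scene pocket 0.47 [237.5 170.9] 747 [ 576.1 -349.7  181.3  157.9    3.1] c [ 576.7 -351.6]
scene bottle 0.83 [228.2 266. ] 1414 [759.4  35.3 236.6  66.2  76.4] c [763.7  53.4]
scene jar 0.89 [193.9 214.5] 716 [ 759.8 -198.6  169.    62.2   76.7] c [ 760.8 -194.9]
scene jar 0.73 [276.1 254.2] 960 [643.   81.3 124.1  74.8  -9.1] c [644.4  82.3]
```

```bash
python3 - <<'E'
import cv2,numpy as np
t=cv2.imread("pics/top0.png");s=cv2.imread("pics/scene0.png")
f=lambda im,x,y,w,h,k:cv2.resize(im[y:y+h,x:x+w],None,fx=k,fy=k,interpolation=cv2.INTER_CUBIC)
a=f(t,190,140,270,100,2.96)
b=f(s,190,120,270,210,1.0)
b1=f(s,190,115,90,100,2.95); b2=f(s,270,220,165,120,2.45)
c=np.zeros((600,800,3),np.uint8);c[:a.shape[0],:a.shape[1]]=a[:,:800]
c[300:300+b1.shape[0],:b1.shape[1]]=b1;c[300:300+b2.shape[0],300:300+b2.shape[1]]=b2
cv2.imwrite("pics/crop1.png",c)
E
```

```text
(no output)
```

View pics/crop1.png

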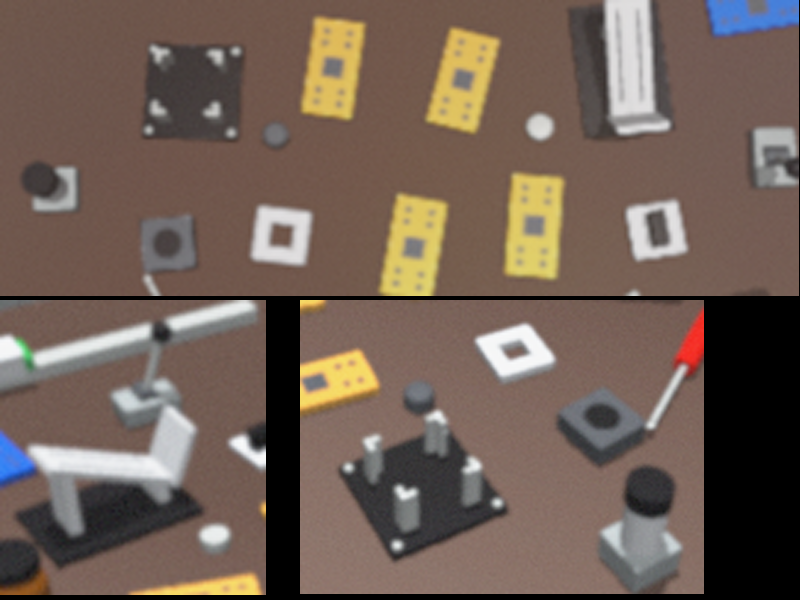

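```bash
cat >> h.py <<'E'
from scipy.optimize import minimize
def box(d,z0):
    return np.array([[sx*d[0]/2,sy*d[1]/2,z] for sx in(-1,1) for sy in(-1,1) for z in(z0,z0+d[2])])
PARTS=dict(plate=[((120,60,12),0)],block=[((62,62,24),0)],spacer=[((62,62,12),0)],cover=[((62,62,8),0),((44,20,24),8)],base=[((118,118,8),0)])
K=4
def sil(n,pts,off,sh):
    q=(w2px(n,pts)-off+.5)*K-.5
    h=cv2.convexHull(np.float32(q)); m=np.zeros(sh,np.uint8)
    cv2.fillConvexPoly(m,np.int32(np.round(h*16)),1,shift=4); return m
def place(part,p,z=0):
    P=np.vstack([box(d,z0+z) for d,z0 in PARTS[part]]); c,s=np.cos(p[2]),np.sin(p[2])
    return np.c_[P[:,0]*c-P[:,1]*s+p[0],P[:,0]*s+P[:,1]*c+p[1],P[:,2]]
def fit(n,im,part,x,y,yaw,z=0):
    p=np.array([x,y,np.radians(yaw)])
    pts=place(part,p,z); q=w2px(n,pts); lo=(q.min(0)-12).astype(int); hi=(q.max(0)+12).astype(int)
    lo=np.maximum(lo,0)
    c=cv2.resize(im[lo[1]:hi[1],lo[0]:hi[0]],None,fx=K,fy=K,interpolation=cv2.INTER_CUBIC)
    sh=c.shape[:2]
    for it in range(2):
        s=sil(n,place(part,p,z),lo,sh); r=5 if it==0 else 2.5
        k=cv2.getStructuringElement(cv2.MORPH_ELLIPSE,(int(2*r*K)|1,)*2)
        g=np.full(sh,cv2.GC_PR_BGD,np.uint8); g[s>0]=cv2.GC_PR_FGD
        g[cv2.dilate(s,k)==0]=cv2.GC_BGD; g[cv2.erode(s,k)>0]=cv2.GC_FGD
        cv2.grabCut(c,g,None,np.zeros((1,65)),np.zeros((1,65)),4,cv2.GC_INIT_WITH_MASK)
        m=((g==1)|(g==3)).astype(np.uint8)
        cs,_=cv2.findContours(m,cv2.RETR_EXTERNAL,cv2.CHAIN_APPROX_NONE); m[:]=0
        cv2.drawContours(m,[max(cs,key=cv2.contourArea)],-1,1,-1)
        def cost(v):
            t=sil(n,place(part,[v[0],v[1],v[2]/30],z),lo,sh); return 1-(m&t).sum()/(m|t).sum()
        s0=np.array([p[0],p[1],p[2]*30])
        o=minimize(cost,s0,method="Nelder-Mead",options=dict(initial_simplex=s0+np.array([[0,0,0],[6,0,0],[0,6,0],[0,0,4]]),xatol=.05,fatol=1e-4))
        p=np.array([o.x[0],o.x[1],o.x[2]/30])
    return np.round([p[0],p[1],np.degrees(p[2])],1),round(1-o.fun,3)
E
python3 - <<'E'
from h import *
T=cv2.imread("pics/top0.png");S=cv2.imread("pics/scene0.png")
g=lambda u,v,z:px2w("top",[[u,v]],z)[0,:2]
L=[("block",*g(247,222,24),0),("spacer",*g(285,219,12),-6),("cover",*g(412,217,8),-84),("base",*g(255,171,8),0)]
L+=[("plate",*g(u,v,12),a) for u,v,a in[(303,163,-8),(346,167,-14),(330,224,-10),(370,216,-4)]]
for l in L:
    print(l[0],np.round(l[1:3],0),"top",*fit("top",T,*l),"scene",*fit("scene",S,*l))
f=lambda im,x,y,w,h,k:cv2.resize(im[y:y+h,x:x+w],None,fx=k,fy=k,interpolation=cv2.INTER_CUBIC)
c=np.zeros((600,800,3),np.uint8)
a=f(T,380,130,50,60,8);c[:480,:400]=a
b=f(S,192,145,72,60,5.5);c[:b.shape[0],402:402+b.shape[1]]=b[:,:398]
cv2.imwrite("pics/deck.png",c)
E
```

```text
block [432. 287.] top [433.8 292.7   4.8] 0.903 scene [432.8 290.1   3.1] 0.957
spacer [440. 153.] top [440.9 156.2  -8.7] 0.873 scene [436.1 148.6  -7.9] 0.941
cover [ 435. -297.] top [ 434.9 -294.8  -82.2] 0.944 scene [ 431.3 -300.2  -82. ] 0.839
base [619. 261.] top [620.3 261.8  -3. ] 0.957 scene [621.7 260.2  -3.6] 0.95
plate [642.  86.] top [646.   89.1  -9.3] 0.951 scene [642.8  80.7  -7.2] 0.904
plate [623. -69.] top [625.6 -69.  -16.7] 0.951 scene [621.7 -78.8 -13.6] 0.883
plate [418.  -5.] top [421.1  -3.2 -11.3] 0.963 scene [415.8 -12.3 -10.7] 0.914
plate [ 442. -147.] top [ 443.3 -147.7   -6.3] 0.973 scene [ 438.4 -157.2   -4.2] 0.867
```

View pics/deck.png

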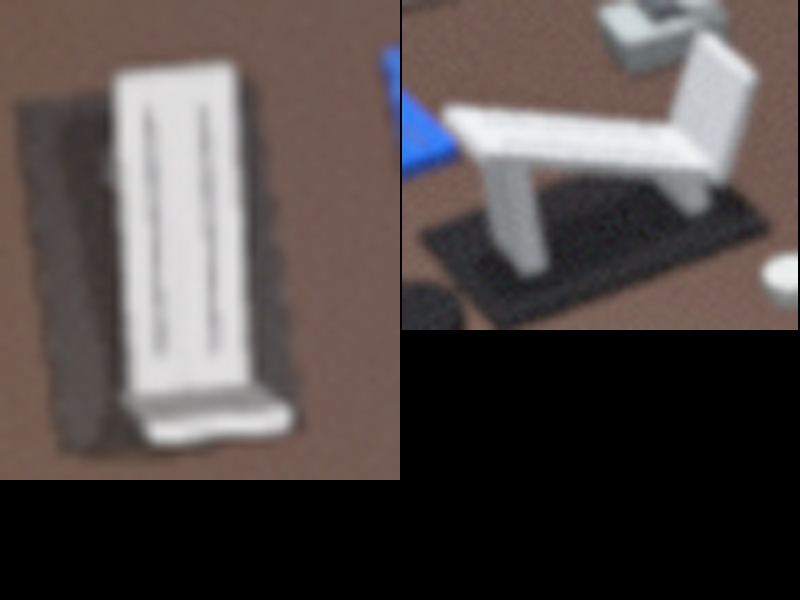

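```bash
python3 - <<'E'
from h import *
from scipy.optimize import least_squares
top=[((115,70),(140,25,0)),((236,64),(140,-25,0)),((129,394),(0,25,0)),((248,388),(0,-25,0))]
sc=[((443,107),(140,-25,0)),((486,153),(140,25,0)),((703,167),(0,25,0)),((711,33),(0,-30,58)),((752,76),(0,30,58))]
D=[("top",[380+(u+.5)/8-.5,130+(v+.5)/8-.5],P) for (u,v),P in top]+[("scene",[192+(u-402+.5)/5.5-.5,145+(v+.5)/5.5-.5],P) for (u,v),P in sc]
def tf(p,P): return R.from_euler("ZY",[p[3],-np.radians(25)]).apply(P)+p[:3]
def res(p,D): return np.concatenate([w2px(n,tf(p,P))[0]-uv for n,uv,P in D])
for d in (D,D[:4],D[4:]):
    o=least_squares(res,[570,-275,30,0],args=(d,),loss="soft_l1"); print(np.round(o.x[:3],1),np.degrees(o.x[3]).round(2)); print(res(o.x,d).round(1).reshape(-1,2).tolist())
E
```

```text
[ 570.6 -267.2   37.8] 3.01
[[0.5, 0.7], [-0.4, 0.4], [0.2, -0.2], [-0.7, -0.6], [0.6, -0.0], [-0.4, -0.8], [2.1, 0.2], [-2.1, -0.1], [-0.5, 0.4]]
[ 559.8 -260.2   78.8] 3.16
[[0.3, 0.1], [-0.1, -0.3], [0.2, 0.3], [-0.3, -0.1]]
[ 574.4 -254.2   45.7] 3.19
[[0.4, 0.1], [-0.4, -0.6], [2.5, 0.4], [-1.8, -0.2], [-0.0, 0.3]]
```

```bash
cat >> h.py <<'E'
import json
def pose(x,y,z,phi,tilt=0):
    # tool x at world yaw phi; tool z down, then tilted: normal leans back toward -(tool y) by tilt deg
    c,s=np.cos(np.radians(phi)),np.sin(np.radians(phi))
    Rm=np.array([[c,s,0],[s,-c,0],[0,0,-1.]])
    return np.array([x,y,z],float),R.from_matrix(Rm)*R.from_rotvec([np.radians(tilt),0,0])
def cur():
    o=arm.get_obs(); q=o["tcp_rot"]; return np.array(o["tcp_pos"]),R.from_quat([q[1],q[2],q[3],q[0]])
def plan(calls,start=None):
    p,r=start or cur(); print("from",p.round(1),"x-dir",np.degrees(np.arctan2(*r.as_matrix()[[1,0],0])).round(1),"z",r.as_matrix()[:,2].round(3))
    for c in calls:
        bp,br=p,r
        for w in c:
            P,Q=pose(*w); t=br.inv().apply(P-bp)/200; a=(br.inv()*Q).as_rotvec()/np.radians(45)
            n=max(np.linalg.norm(P-p)/62.5,np.degrees((r.inv()*Q).magnitude())/10.7)
            t=t.round(3);a=a.round(3); print("  t",t.tolist(),"a",a.tolist(),"rows>=%.1f"%n,"!!" if max(abs(np.r_[t,a]))>1 else "")
            p=bp+br.apply(t*200); r=br*R.from_rotvec(a*np.radians(45))
        print("--")
E
python3 - <<'E'
from h import *
plan([[(330,-350,220,-30)],[(420,-180,200,4)],[(430,10,170,4)],[(433,200,150,4)],[(433,291.5,90,4),(433,291.5,2,4)]])
E
```

```text
from [ 250.5 -517.6  231.3] x-dir -64.2 z [ 0. -0. -1.]
  t [-0.581, -0.723, 0.057] a [0.0, -0.0, -0.759] rows>=3.2 
--
  t [-0.036, -0.961, 0.099] a [0.0, -0.0, -0.756] rows>=3.2 
--
  t [0.116, -0.944, 0.15] a [0.0, -0.0, 0.0] rows>=3.1 
--
  t [0.082, -0.947, 0.1] a [0.0, -0.0, 0.0] rows>=3.1 
--
  t [0.032, -0.456, 0.3] a [0.0, -0.0, 0.0] rows>=1.8 
  t [0.032, -0.456, 0.74] a [0.0, -0.0, 0.0] rows>=1.4 
--
```

apply_moves([
  {"tx":-0.581,"ty":-0.723,"tz":0.057,"az":-0.759},
  {"tx":-0.581,"ty":-0.723,"tz":0.057,"az":-0.759},
  {"tx":-0.581,"ty":-0.723,"tz":0.057,"az":-0.759},
  {"tx":-0.581,"ty":-0.723,"tz":0.057,"az":-0.759},
  {"tx":-0.581,"ty":-0.723,"tz":0.057,"az":-0.759},
], squeeze=20)

```text
$.motion[0]: bad value
```

apply_moves([
  {"tx":-0.036,"ty":-0.961,"tz":0.099,"az":-0.756},
  {"tx":-0.036,"ty":-0.961,"tz":0.099,"az":-0.756},
  {"tx":-0.036,"ty":-0.961,"tz":0.099,"az":-0.756},
  {"tx":-0.036,"ty":-0.961,"tz":0.099,"az":-0.756},
  {"tx":-0.036,"ty":-0.961,"tz":0.099,"az":-0.756},
])

```text
$.motion[0]: bad value
```

apply_moves([
  {"tx":0.116,"ty":-0.944,"tz":0.15},
  {"tx":0.116,"ty":-0.944,"tz":0.15},
  {"tx":0.116,"ty":-0.944,"tz":0.15},
  {"tx":0.116,"ty":-0.944,"tz":0.15},
  {"tx":0.116,"ty":-0.944,"tz":0.15},
])

```text
$.motion[0]: bad value
```

apply_moves([
  {"tx":0.082,"ty":-0.947,"tz":0.1},
  {"tx":0.082,"ty":-0.947,"tz":0.1},
  {"tx":0.082,"ty":-0.947,"tz":0.1},
  {"tx":0.082,"ty":-0.947,"tz":0.1},
  {"tx":0.082,"ty":-0.947,"tz":0.1},
])

```text
$.motion[0]: bad value
```

apply_moves([
  {"tx":-0.581,"ty":-0.723,"tz":0.057,"ax":0,"ay":0,"az":-0.759,"grip":85},
  {"tx":-0.581,"ty":-0.723,"tz":0.057,"ax":0,"ay":0,"az":-0.759,"grip":85},
  {"tx":-0.581,"ty":-0.723,"tz":0.057,"ax":0,"ay":0,"az":-0.759,"grip":85},
  {"tx":-0.581,"ty":-0.723,"tz":0.057,"ax":0,"ay":0,"az":-0.759,"grip":85},
  {"tx":-0.581,"ty":-0.723,"tz":0.057,"ax":0,"ay":0,"az":-0.759,"grip":85},
], squeeze=20)

```text
clock: 1.92
tcp_pos: [330.4, -350.4, 220.3]
tcp_rot: [0.001, 0.966, -0.259, 0.0]
force: [0.7, -0.4, -1.0]
gripper_width: 85.3
```

apply_moves([
  {"tx":-0.036,"ty":-0.961,"tz":0.099,"ax":0,"ay":0,"az":-0.756,"grip":85},
  {"tx":-0.036,"ty":-0.961,"tz":0.099,"ax":0,"ay":0,"az":-0.756,"grip":85},
  {"tx":-0.036,"ty":-0.961,"tz":0.099,"ax":0,"ay":0,"az":-0.756,"grip":85},
  {"tx":-0.036,"ty":-0.961,"tz":0.099,"ax":0,"ay":0,"az":-0.756,"grip":85},
  {"tx":-0.036,"ty":-0.961,"tz":0.099,"ax":0,"ay":0,"az":-0.756,"grip":85},
])

```text
clock: 2.55
tcp_pos: [420.3, -181.1, 200.1]
tcp_rot: [0.0, 0.999, 0.034, 0.0]
force: [-0.5, -0.3, 1.1]
gripper_width: 85.2
```

apply_moves([
  {"tx":0.116,"ty":-0.944,"tz":0.15,"ax":0,"ay":0,"az":0,"grip":85},
  {"tx":0.116,"ty":-0.944,"tz":0.15,"ax":0,"ay":0,"az":0,"grip":85},
  {"tx":0.116,"ty":-0.944,"tz":0.15,"ax":0,"ay":0,"az":0,"grip":85},
  {"tx":0.116,"ty":-0.944,"tz":0.15,"ax":0,"ay":0,"az":0,"grip":85},
  {"tx":0.116,"ty":-0.944,"tz":0.15,"ax":0,"ay":0,"az":0,"grip":85},
])

```text
clock: 3.18
tcp_pos: [430.6, 8.5, 170.3]
tcp_rot: [0.0, 0.999, 0.034, 0.0]
force: [0.1, -0.1, -0.5]
gripper_width: 85.1
```

apply_moves([
  {"tx":0.082,"ty":-0.947,"tz":0.1,"ax":0,"ay":0,"az":0,"grip":85},
  {"tx":0.082,"ty":-0.947,"tz":0.1,"ax":0,"ay":0,"az":0,"grip":85},
  {"tx":0.082,"ty":-0.947,"tz":0.1,"ax":0,"ay":0,"az":0,"grip":85},
  {"tx":0.082,"ty":-0.947,"tz":0.1,"ax":0,"ay":0,"az":0,"grip":85},
  {"tx":0.082,"ty":-0.947,"tz":0.1,"ax":0,"ay":0,"az":0,"grip":85},
])

```text
clock: 3.8
tcp_pos: [434.1, 198.5, 150.1]
tcp_rot: [0.0, 0.999, 0.034, 0.0]
force: [-0.2, 0.1, 0.1]
gripper_width: 85.0
```

apply_moves([
  {"tx":0.032,"ty":-0.456,"tz":0.3,"ax":0,"ay":0,"az":0,"grip":85},
  {"tx":0.032,"ty":-0.456,"tz":0.3,"ax":0,"ay":0,"az":0,"grip":85},
  {"tx":0.032,"ty":-0.456,"tz":0.3,"ax":0,"ay":0,"az":0,"grip":85},
  {"tx":0.032,"ty":-0.456,"tz":0.6,"ax":0,"ay":0,"az":0,"grip":85},
  {"tx":0.032,"ty":-0.456,"tz":0.735,"ax":0,"ay":0,"az":0,"grip":85},
  {"tx":0.032,"ty":-0.456,"tz":0.735,"ax":0,"ay":0,"az":0,"grip":85},
  {"tx":0.032,"ty":-0.456,"tz":0.735,"ax":0,"ay":0,"az":0,"grip":55},
  {"tx":0.032,"ty":-0.456,"tz":0.735,"ax":0,"ay":0,"az":0,"grip":55},
  {"tx":0.032,"ty":-0.456,"tz":0.735,"ax":0,"ay":0,"az":0,"grip":55},
  {"tx":0.032,"ty":-0.456,"tz":0.735,"ax":0,"ay":0,"az":0,"grip":55},
])

```text
clock: 5.05
tcp_pos: [435.1, 291.3, 5.1]
tcp_rot: [0.0, 0.999, 0.035, 0.002]
force: [0.9, -3.4, 6.9]
gripper_width: 61.1
```

apply_moves([
  {"tx":0,"ty":0,"tz":0,"ax":0,"ay":0,"az":0,"grip":55},
  {"tx":0,"ty":0,"tz":0,"ax":0,"ay":0,"az":0,"grip":55},
  {"tx":0,"ty":0,"tz":0,"ax":0,"ay":0,"az":0,"grip":55},
])

```text
clock: 5.42
tcp_pos: [435.1, 291.3, 5.2]
tcp_rot: [0.0, 0.999, 0.035, 0.002]
force: [1.1, -4.8, 7.7]
gripper_width: 61.7
```

```bash
python3 - <<'E'
from h import *
p,r=cur()
plan([[(435,291.3,45,4)],[(435,291.3,45,48.5)],[(435,291.3,45,93.5),(435,291.3,6,93.5)]])
plan([[(435,291.3,130,93.5)],[(530,275,130,86.7)],[(621,261,100,86.7)],[(621,261,55,86.7)]],start=pose(435,291.3,5,93.5))
E
```

```text
from [435.1 291.3   5.2] x-dir 4.0 z [ 0.004 -0.001 -1.   ]
  t [0.0, 0.0, -0.199] a [0.001, -0.006, -0.0] rows>=0.6 
--
  t [0.0, 0.0, -0.0] a [-0.0, 0.0, -0.989] rows>=4.2 
--
  t [0.0, 0.0, -0.0] a [-0.0, 0.0, -1.0] rows>=4.2 
  t [0.0, 0.001, 0.195] a [-0.0, 0.0, -1.0] rows>=0.6 
--
from [435.  291.3   5. ] x-dir 93.5 z [ 0.  0. -1.]
  t [0.0, 0.0, -0.625] a [0.0, 0.0, 0.0] rows>=2.0 
--
  t [-0.11, 0.469, 0.0] a [0.0, 0.0, 0.151] rows>=1.5 
--
  t [-0.044, 0.458, 0.15] a [0.0, 0.0, 0.0] rows>=1.5 
--
  t [-0.0, 0.0, 0.225] a [0.0, 0.0, 0.0] rows>=0.7 
--
```

apply_moves([
  {"tx":0,"ty":0,"tz":0,"ax":0,"ay":0,"az":0,"grip":85},
  {"tx":0,"ty":0,"tz":0,"ax":0,"ay":0,"az":0,"grip":85},
  {"tx":0,"ty":0,"tz":0,"ax":0,"ay":0,"az":0,"grip":85},
  {"tx":0.01,"ty":0,"tz":-0.21,"ax":0,"ay":0,"az":0,"grip":85},
  {"tx":0.01,"ty":0,"tz":-0.21,"ax":0,"ay":0,"az":-0.2,"grip":85},
  {"tx":0.01,"ty":0,"tz":-0.21,"ax":0,"ay":0,"az":-0.99,"grip":85},
  {"tx":0.01,"ty":0,"tz":-0.21,"ax":0,"ay":0,"az":-0.99,"grip":85},
  {"tx":0.01,"ty":0,"tz":-0.21,"ax":0,"ay":0,"az":-0.99,"grip":85},
  {"tx":0.01,"ty":0,"tz":-0.21,"ax":0,"ay":0,"az":-0.99,"grip":85},
  {"tx":0.01,"ty":0,"tz":-0.21,"ax":0,"ay":0,"az":-0.99,"grip":85},
])

```text
clock: 6.68
tcp_pos: [434.9, 291.6, 44.9]
tcp_rot: [-0.0, 0.912, 0.411, -0.0]
force: [0.5, -0.8, 0.1]
gripper_width: 84.9
```

apply_moves([
  {"tx":0,"ty":0,"tz":0,"ax":0,"ay":0,"az":-1,"grip":85},
  {"tx":0,"ty":0,"tz":0,"ax":0,"ay":0,"az":-1,"grip":85},
  {"tx":0,"ty":0,"tz":0,"ax":0,"ay":0,"az":-1,"grip":85},
  {"tx":0,"ty":0,"tz":0,"ax":0,"ay":0,"az":-1,"grip":85},
  {"tx":0,"ty":0,"tz":0,"ax":0,"ay":0,"az":-1,"grip":85},
  {"tx":0,"ty":0,"tz":0,"ax":0,"ay":0,"az":-1,"grip":85},
])

```text
clock: 7.42
tcp_pos: [435.0, 291.6, 45.0]
tcp_rot: [-0.0, 0.686, 0.728, -0.0]
force: [-0.5, -0.4, -0.2]
gripper_width: 84.9
```

Now descend to z = 3 and close; watch the force to learn where the tips are.

apply_moves([
  {"tx":0,"ty":0,"tz":0.2,"ax":0,"ay":0,"az":0,"grip":85},
  {"tx":0,"ty":0,"tz":0.2,"ax":0,"ay":0,"az":0,"grip":85},
  {"tx":0,"ty":0,"tz":0.2,"ax":0,"ay":0,"az":0,"grip":55},
  {"tx":0,"ty":0,"tz":0.2,"ax":0,"ay":0,"az":0,"grip":55},
  {"tx":0,"ty":0,"tz":0.2,"ax":0,"ay":0,"az":0,"grip":55},
  {"tx":0,"ty":0,"tz":0.2,"ax":0,"ay":0,"az":0,"grip":55},
  {"tx":0,"ty":0,"tz":0.2,"ax":0,"ay":0,"az":0,"grip":55},
], squeeze=60)

```text
clock: 8.3
tcp_pos: [436.1, 292.0, 6.6]
tcp_rot: [0.001, 0.685, 0.729, 0.001]
force: [-0.9, -0.0, 6.8]
gripper_width: 60.6
```

apply_moves([
  {"tx":0,"ty":0,"tz":-0.1,"ax":0,"ay":0,"az":0,"grip":55},
  {"tx":0,"ty":0,"tz":-0.3,"ax":0,"ay":0,"az":0,"grip":55},
  {"tx":0,"ty":0,"tz":-0.625,"ax":0,"ay":0,"az":0,"grip":55},
  {"tx":0,"ty":0,"tz":-0.625,"ax":0,"ay":0,"az":0,"grip":55},
  {"tx":0,"ty":0,"tz":-0.625,"ax":0,"ay":0,"az":0,"grip":55},
])

```text
clock: 8.93
tcp_pos: [434.9, 291.5, 129.9]
tcp_rot: [0.0, 0.685, 0.729, 0.0]
force: [-0.4, -0.4, -4.2]
gripper_width: 60.3
```

```bash
python3 - <<'E'
from h import *
plan([[(530,275,130,86.7)],[(622,261,120,86.7),(622,261,66,86.7),(622,261,55,86.7)]],start=pose(435,291.5,130,93.6))
E
```

```text
from [435.  291.5 130. ] x-dir 93.6 z [ 0.  0. -1.]
  t [-0.112, 0.469, 0.0] a [0.0, 0.0, 0.153] rows>=1.5 
--
  t [-0.044, 0.463, 0.05] a [0.0, 0.0, 0.0] rows>=1.5 
  t [-0.044, 0.463, 0.32] a [0.0, 0.0, 0.0] rows>=0.9 
  t [-0.044, 0.463, 0.375] a [0.0, 0.0, 0.0] rows>=0.2 
--
```

apply_moves([
  {"tx":-0.112,"ty":0.469,"tz":0,"ax":0,"ay":0,"az":0.153,"grip":55},
  {"tx":-0.112,"ty":0.469,"tz":0,"ax":0,"ay":0,"az":0.153,"grip":55},
  {"tx":-0.112,"ty":0.469,"tz":0,"ax":0,"ay":0,"az":0.153,"grip":55},
])

```text
clock: 9.3
tcp_pos: [531.1, 273.8, 127.0]
tcp_rot: [-0.001, 0.728, 0.685, -0.002]
force: [-0.6, 1.0, -3.6]
gripper_width: 60.4
```

apply_moves([
  {"tx":-0.044,"ty":0.463,"tz":0.05,"ax":0,"ay":0,"az":0,"grip":55},
  {"tx":-0.044,"ty":0.463,"tz":0.05,"ax":0,"ay":0,"az":0,"grip":55},
  {"tx":-0.044,"ty":0.463,"tz":0.05,"ax":0,"ay":0,"az":0,"grip":55},
  {"tx":-0.044,"ty":0.463,"tz":0.2,"ax":0,"ay":0,"az":0,"grip":55},
  {"tx":-0.044,"ty":0.463,"tz":0.32,"ax":0,"ay":0,"az":0,"grip":55},
  {"tx":-0.044,"ty":0.463,"tz":0.32,"ax":0,"ay":0,"az":0,"grip":55},
  {"tx":-0.044,"ty":0.463,"tz":0.35,"ax":0,"ay":0,"az":0,"grip":55},
  {"tx":-0.044,"ty":0.463,"tz":0.375,"ax":0,"ay":0,"az":0,"grip":55},
  {"tx":-0.044,"ty":0.463,"tz":0.375,"ax":0,"ay":0,"az":0,"grip":55},
])

```text
clock: 10.42
tcp_pos: [622.3, 261.0, 55.4]
tcp_rot: [0.0, 0.727, 0.686, 0.0]
force: [0.1, -0.3, -3.5]
gripper_width: 60.2
```

apply_moves([
  {"tx":0,"ty":0,"tz":0.05,"ax":0,"ay":0,"az":0,"grip":55},
  {"tx":0,"ty":0,"tz":0.1,"ax":0,"ay":0,"az":0,"grip":55},
  {"tx":0,"ty":0,"tz":0.15,"ax":0,"ay":0,"az":0,"grip":55},
  {"tx":0,"ty":0,"tz":0.18,"ax":0,"ay":0,"az":0,"grip":55},
  {"tx":0,"ty":0,"tz":0.2,"ax":0,"ay":0,"az":0,"grip":55},
  {"tx":0,"ty":0,"tz":0.2,"ax":0,"ay":0,"az":0,"grip":55},
])

```text
clock: 11.18
tcp_pos: [622.2, 260.8, 14.9]
tcp_rot: [0.0, 0.727, 0.686, 0.0]
force: [3.0, 0.2, -4.2]
gripper_width: 60.3
```

apply_moves([
  {"tx":0,"ty":0,"tz":0,"ax":0,"ay":0,"az":0,"grip":85},
  {"tx":0,"ty":0,"tz":0,"ax":0,"ay":0,"az":0,"grip":85},
  {"tx":0,"ty":0,"tz":0,"ax":0,"ay":0,"az":0,"grip":85},
  {"tx":0,"ty":0,"tz":0,"ax":0,"ay":0,"az":0,"grip":85},
  {"tx":0,"ty":0,"tz":-0.3,"ax":0,"ay":0,"az":0,"grip":85},
  {"tx":0,"ty":0,"tz":-0.7,"ax":0,"ay":0,"az":0,"grip":85},
  {"tx":0,"ty":0,"tz":-0.7,"ax":0,"ay":0,"az":0,"grip":85},
  {"tx":0,"ty":0,"tz":-0.7,"ax":0,"ay":0,"az":0,"grip":85},
])

```text
clock: 12.18
tcp_pos: [623.3, 261.3, 157.5]
tcp_rot: [0.001, 0.727, 0.686, 0.002]
force: [0.2, 0.4, -0.7]
gripper_width: 85.3
```

apply_moves([
  {"tx":0.3,"ty":-0.98,"tz":0,"ax":0,"ay":0,"az":0,"grip":85},
  {"tx":0.3,"ty":-0.98,"tz":0,"ax":0,"ay":0,"az":0,"grip":85},
  {"tx":0.3,"ty":-0.98,"tz":0,"ax":0,"ay":0,"az":0,"grip":85},
  {"tx":0.3,"ty":-0.98,"tz":0,"ax":0,"ay":0,"az":0,"grip":85},
])

```text
clock: 12.68
tcp_pos: [425.1, 332.2, 153.1]
tcp_rot: [-0.001, 0.726, 0.687, -0.002]
force: [0.7, -0.5, 0.8]
gripper_width: 85.0
```

```bash
python3 - <<'E'
from h import *
T=arm.camera("top");S=arm.camera("scene");cv2.imwrite("pics/top1.png",T);cv2.imwrite("pics/scene1.png",S)
f=lambda im,x,y,w,h,k:cv2.resize(im[y:y+h,x:x+w],None,fx=k,fy=k,interpolation=cv2.INTER_CUBIC)
c=np.zeros((600,800,3),np.uint8)
c[:300,:400]=f(T,220,140,100,75,4)[:300,:400]; c[:300,400:]=f(T,225,185,100,75,4); c[300:,:400]=f(S,270,220,100,75,4);c[300:,400:]=f(S,330,210,100,75,4)
cv2.imwrite("pics/v1.png",c)
for n,im in(("top",T),("scene",S)): print(n,fit(n,im,"spacer",439,154,-8.5))
print(cur()[0],arm.get_obs()["clock"])
E
```

```text
top (array([440.3, 154.9,  -8. ]), np.float64(0.867))
scene (array([435.8, 148.1,  -7.8]), np.float64(0.948))
[427.59579217 332.38607894 153.90664753] 12.775
```

View pics/v1.png

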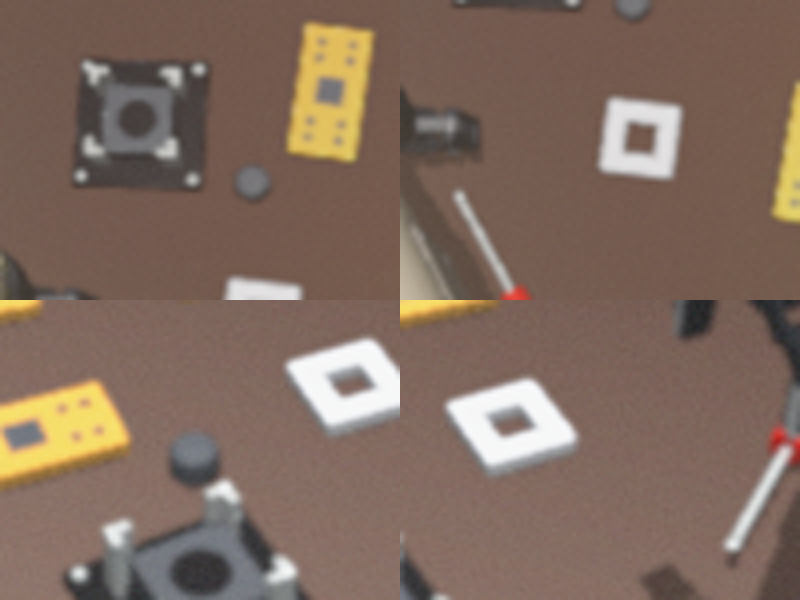

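```bash
python3 - <<'E'
from h import *
plan([[(439,152,130,82)],[(439,152,60,82),(439,152,7,82),(439,152,50,82)],[(439,152,50,127)],[(439,152,50,172)]],start=pose(427,332.3,154.3,86.7))
E
```

```text
from [427.  332.3 154.3] x-dir 86.7 z [ 0.  0. -1.]
  t [-0.897, 0.112, 0.122] a [0.0, 0.0, 0.104] rows>=2.9 
--
  t [0.0, -0.0, 0.35] a [0.0, 0.0, 0.0] rows>=1.1 
  t [0.0, -0.0, 0.614] a [0.0, 0.0, 0.0] rows>=0.8 
  t [0.0, -0.0, 0.4] a [0.0, 0.0, 0.0] rows>=0.7 
--
  t [0.0, -0.0, -0.0] a [0.0, 0.0, -1.0] rows>=4.2 
--
  t [0.0, 0.0, -0.0] a [0.0, 0.0, -1.0] rows>=4.2 
--
```

apply_moves([
  {"tx":-0.897,"ty":0.112,"tz":0.122,"ax":0,"ay":0,"az":0.104,"grip":85},
  {"tx":-0.897,"ty":0.112,"tz":0.122,"ax":0,"ay":0,"az":0.104,"grip":85},
  {"tx":-0.897,"ty":0.112,"tz":0.122,"ax":0,"ay":0,"az":0.104,"grip":85},
  {"tx":-0.897,"ty":0.112,"tz":0.122,"ax":0,"ay":0,"az":0.104,"grip":85},
  {"tx":-0.897,"ty":0.112,"tz":0.122,"ax":0,"ay":0,"az":0.104,"grip":85},
], squeeze=20)

```text
clock: 13.4
tcp_pos: [443.1, 150.9, 130.4]
tcp_rot: [0.0, 0.756, 0.655, 0.0]
force: [-0.7, 1.0, 0.9]
gripper_width: 85.3
```

apply_moves([
  {"tx":0,"ty":0,"tz":0.3,"ax":0,"ay":0,"az":0,"grip":85},
  {"tx":0,"ty":0,"tz":0.6,"ax":0,"ay":0,"az":0,"grip":85},
  {"tx":0,"ty":0,"tz":0.614,"ax":0,"ay":0,"az":0,"grip":85},
  {"tx":0,"ty":0,"tz":0.614,"ax":0,"ay":0,"az":0,"grip":55},
  {"tx":0,"ty":0,"tz":0.614,"ax":0,"ay":0,"az":0,"grip":55},
  {"tx":0,"ty":0,"tz":0.614,"ax":0,"ay":0,"az":0,"grip":55},
  {"tx":0,"ty":0,"tz":0.614,"ax":0,"ay":0,"az":0,"grip":55},
  {"tx":0,"ty":0,"tz":0.614,"ax":0,"ay":0,"az":0,"grip":55},
])

```text
clock: 14.4
tcp_pos: [442.0, 151.8, 8.3]
tcp_rot: [0.0, 0.755, 0.656, 0.0]
force: [0.3, -0.3, -0.9]
gripper_width: 55.0
```

apply_moves([
  {"tx":0,"ty":0,"tz":0,"ax":0,"ay":0,"az":0,"grip":85},
  {"tx":0,"ty":0,"tz":0,"ax":0,"ay":0,"az":0,"grip":85},
  {"tx":0,"ty":0,"tz":0,"ax":0,"ay":0,"az":0,"grip":85},
  {"tx":0,"ty":0,"tz":-0.2,"ax":0,"ay":0,"az":0,"grip":85},
  {"tx":0,"ty":0,"tz":-0.2,"ax":0,"ay":0,"az":-0.2,"grip":85},
  {"tx":0,"ty":0,"tz":-0.2,"ax":0,"ay":0,"az":-1,"grip":85},
  {"tx":0,"ty":0,"tz":-0.2,"ax":0,"ay":0,"az":-1,"grip":85},
  {"tx":0,"ty":0,"tz":-0.2,"ax":0,"ay":0,"az":-1,"grip":85},
  {"tx":0,"ty":0,"tz":-0.2,"ax":0,"ay":0,"az":-1,"grip":85},
  {"tx":0,"ty":0,"tz":-0.2,"ax":0,"ay":0,"az":-1,"grip":85},
])

```text
clock: 15.65
tcp_pos: [441.7, 151.8, 47.8]
tcp_rot: [-0.0, 0.447, 0.895, -0.0]
force: [-0.0, -1.0, 0.1]
gripper_width: 84.9
```

apply_moves([
  {"tx":0,"ty":0,"tz":0,"ax":0,"ay":0,"az":-1,"grip":85},
  {"tx":0,"ty":0,"tz":0,"ax":0,"ay":0,"az":-1,"grip":85},
  {"tx":0,"ty":0,"tz":0,"ax":0,"ay":0,"az":-1,"grip":85},
  {"tx":0,"ty":0,"tz":0,"ax":0,"ay":0,"az":-1,"grip":85},
  {"tx":0,"ty":0,"tz":0,"ax":0,"ay":0,"az":-1,"grip":85},
  {"tx":0,"ty":0,"tz":0,"ax":0,"ay":0,"az":-1,"grip":85},
])

```text
clock: 16.4
tcp_pos: [441.8, 151.8, 47.8]
tcp_rot: [-0.0, 0.071, 0.997, -0.0]
force: [0.7, 0.1, -0.2]
gripper_width: 85.3
```

```bash
python3 - <<'E'
from h import *
T=arm.camera("top");S=arm.camera("scene");cv2.imwrite("pics/top2.png",T);cv2.imwrite("pics/scene2.png",S)
f=lambda im,x,y,w,h,k:cv2.resize(im[y:y+h,x:x+w],None,fx=k,fy=k,interpolation=cv2.INTER_CUBIC)
c=np.zeros((600,800,3),np.uint8)
c[:,:400]=f(T,225,130,100,150,4); c[:,400:]=f(S,310,160,100,150,4)
cv2.imwrite("pics/v2.png",c)
E
```

```text
(no output)
```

View pics/v2.png

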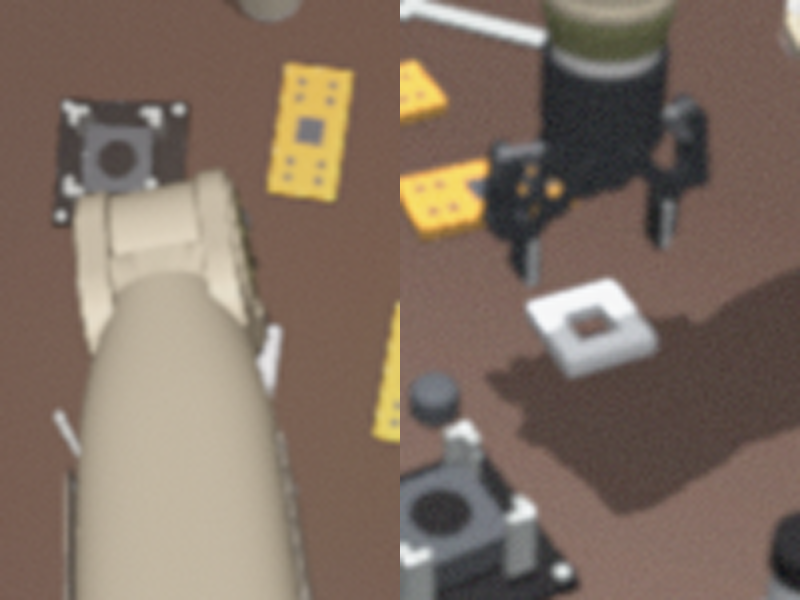

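apply_moves([
  {"tx":0.01,"ty":0,"tz":0.2,"ax":0,"ay":0,"az":0,"grip":85},
  {"tx":0.01,"ty":0,"tz":0.249,"ax":0,"ay":0,"az":0,"grip":85},
  {"tx":0.01,"ty":0,"tz":0.249,"ax":0,"ay":0,"az":0,"grip":85},
  {"tx":0.01,"ty":0,"tz":0.249,"ax":0,"ay":0,"az":0,"grip":56},
  {"tx":0.01,"ty":0,"tz":0.249,"ax":0,"ay":0,"az":0,"grip":56},
  {"tx":0.01,"ty":0,"tz":0.249,"ax":0,"ay":0,"az":0,"grip":56},
  {"tx":0.01,"ty":0,"tz":0.249,"ax":0,"ay":0,"az":0,"grip":56},
  {"tx":0.01,"ty":0,"tz":0.249,"ax":0,"ay":0,"az":0,"grip":56},
])

```text
clock: 17.5
tcp_pos: [440.9, 152.2, -0.8]
tcp_rot: [0.001, 0.07, 0.998, 0.0]
force: [0.5, -0.6, 5.9]
gripper_width: 61.3
```

apply_moves([
  {"tx":0,"ty":0,"tz":0,"ax":0,"ay":0,"az":0,"grip":85},
  {"tx":0,"ty":0,"tz":0,"ax":0,"ay":0,"az":0,"grip":85},
  {"tx":0,"ty":0,"tz":0,"ax":0,"ay":0,"az":0,"grip":85},
  {"tx":0,"ty":0,"tz":-0.15,"ax":0,"ay":0,"az":0,"grip":85},
  {"tx":0,"ty":0,"tz":-0.15,"ax":0,"ay":0,"az":0.2,"grip":85},
  {"tx":0,"ty":0,"tz":-0.15,"ax":0,"ay":0,"az":1,"grip":85},
  {"tx":0,"ty":0,"tz":-0.15,"ax":0,"ay":0,"az":1,"grip":85},
  {"tx":0,"ty":0,"tz":-0.15,"ax":0,"ay":0,"az":1,"grip":85},
  {"tx":0,"ty":0,"tz":-0.15,"ax":0,"ay":0,"az":1,"grip":85},
  {"tx":0,"ty":0,"tz":-0.15,"ax":0,"ay":0,"az":1,"grip":85},
], squeeze=50)

```text
clock: 18.75
tcp_pos: [439.6, 152.0, 27.9]
tcp_rot: [-0.0, 0.446, 0.895, -0.0]
force: [-0.0, 0.7, 0.8]
gripper_width: 85.2
```

apply_moves([
  {"tx":0,"ty":0,"tz":0,"ax":0,"ay":0,"az":1,"grip":85},
  {"tx":0,"ty":0,"tz":0,"ax":0,"ay":0,"az":1,"grip":85},
  {"tx":0,"ty":0,"tz":0,"ax":0,"ay":0,"az":1,"grip":85},
  {"tx":0,"ty":0,"tz":0,"ax":0,"ay":0,"az":1,"grip":85},
  {"tx":0,"ty":0,"tz":0,"ax":0,"ay":0,"az":1,"grip":85},
  {"tx":0,"ty":0,"tz":0,"ax":0,"ay":0,"az":1,"grip":85},
  {"tx":0,"ty":0,"tz":0.152,"ax":0,"ay":0,"az":1,"grip":85},
  {"tx":0,"ty":0,"tz":0.152,"ax":0,"ay":0,"az":1,"grip":85},
])

```text
clock: 19.75
tcp_pos: [437.8, 151.7, -3.8]
tcp_rot: [-0.001, 0.754, 0.657, -0.002]
force: [-0.9, -0.5, 0.5]
gripper_width: 84.9
```

apply_moves([
  {"tx":0,"ty":0,"tz":0,"ax":0,"ay":0,"az":0,"grip":56},
  {"tx":0,"ty":0,"tz":0,"ax":0,"ay":0,"az":0,"grip":56},
  {"tx":0,"ty":0,"tz":0,"ax":0,"ay":0,"az":0,"grip":56},
  {"tx":0,"ty":0,"tz":0,"ax":0,"ay":0,"az":0,"grip":56},
  {"tx":0,"ty":0,"tz":0,"ax":0,"ay":0,"az":0,"grip":56},
])

```text
clock: 20.38
tcp_pos: [440.5, 152.2, -1.1]
tcp_rot: [0.001, 0.755, 0.656, 0.001]
force: [-1.8, 0.8, 6.4]
gripper_width: 60.2
```

apply_moves([
  {"tx":0,"ty":0,"tz":-0.1,"ax":0,"ay":0,"az":0,"grip":56},
  {"tx":0,"ty":0,"tz":-0.3,"ax":0,"ay":0,"az":0,"grip":56},
  {"tx":0,"ty":0,"tz":-0.6,"ax":0,"ay":0,"az":0,"grip":56},
  {"tx":0,"ty":0,"tz":-0.6,"ax":0,"ay":0,"az":0,"grip":56},
  {"tx":0,"ty":0,"tz":-0.6,"ax":0,"ay":0,"az":0,"grip":56},
  {"tx":0,"ty":0,"tz":-0.6,"ax":0,"ay":0,"az":0,"grip":56},
])

```text
clock: 21.12
tcp_pos: [438.5, 151.9, 116.3]
tcp_rot: [-0.001, 0.755, 0.656, -0.001]
force: [-1.1, 0.5, -0.4]
gripper_width: 60.3
```

```bash
python3 - <<'E'
from h import *
p,r=cur();print(arm.get_obs()["gripper_width"],arm.get_obs()["force"])
m=r.as_matrix();phi=np.degrees(np.arctan2(m[1,0],m[0,0]))
plan([[(530,210,120,86.7)],[(622,261,110,86.7),(622,261,62,86.7),(622,261,48,86.7),(622,261,31.5,86.7)]],start=pose(*p,phi))
E
```

```text
60.29669214388735 [-1.08035371  0.52497891 -0.39898569]
from [438.5 151.9 116.3] x-dir 82.0 z [ 0.  0. -1.]
  t [0.352, 0.412, -0.019] a [0.0, 0.0, -0.105] rows>=1.7 
--
  t [0.281, 0.445, 0.05] a [0.0, 0.0, 0.0] rows>=1.7 
  t [0.281, 0.445, 0.29] a [0.0, 0.0, 0.0] rows>=0.8 
  t [0.281, 0.445, 0.36] a [0.0, 0.0, 0.0] rows>=0.2 
  t [0.281, 0.445, 0.443] a [0.0, 0.0, 0.0] rows>=0.3 
--
```

apply_moves([
  {"tx":0.352,"ty":0.412,"tz":-0.019,"ax":0,"ay":0,"az":-0.105,"grip":56},
  {"tx":0.352,"ty":0.412,"tz":-0.019,"ax":0,"ay":0,"az":-0.105,"grip":56},
  {"tx":0.352,"ty":0.412,"tz":-0.019,"ax":0,"ay":0,"az":-0.105,"grip":56},
  {"tx":0.352,"ty":0.412,"tz":-0.019,"ax":0,"ay":0,"az":-0.105,"grip":56},
])

```text
clock: 21.62
tcp_pos: [529.5, 209.9, 119.6]
tcp_rot: [-0.001, 0.727, 0.687, -0.002]
force: [0.1, 0.2, -0.7]
gripper_width: 60.4
```

apply_moves([
  {"tx":0.281,"ty":0.445,"tz":0.05,"ax":0,"ay":0,"az":0,"grip":56},
  {"tx":0.281,"ty":0.445,"tz":0.05,"ax":0,"ay":0,"az":0,"grip":56},
  {"tx":0.281,"ty":0.445,"tz":0.05,"ax":0,"ay":0,"az":0,"grip":56},
  {"tx":0.281,"ty":0.445,"tz":0.29,"ax":0,"ay":0,"az":0,"grip":56},
  {"tx":0.281,"ty":0.445,"tz":0.29,"ax":0,"ay":0,"az":0,"grip":56},
  {"tx":0.281,"ty":0.445,"tz":0.32,"ax":0,"ay":0,"az":0,"grip":56},
  {"tx":0.281,"ty":0.445,"tz":0.36,"ax":0,"ay":0,"az":0,"grip":56},
  {"tx":0.281,"ty":0.445,"tz":0.36,"ax":0,"ay":0,"az":0,"grip":56},
  {"tx":0.281,"ty":0.445,"tz":0.36,"ax":0,"ay":0,"az":0,"grip":56},
])

```text
clock: 22.75
tcp_pos: [623.6, 261.4, 50.2]
tcp_rot: [0.0, 0.727, 0.687, 0.0]
force: [-0.2, -0.0, 0.2]
gripper_width: 60.1
```

apply_moves([
  {"tx":0,"ty":-0.005,"tz":0.02,"ax":0,"ay":0,"az":0,"grip":56},
  {"tx":0,"ty":-0.005,"tz":0.05,"ax":0,"ay":0,"az":0,"grip":56},
  {"tx":0,"ty":-0.005,"tz":0.08,"ax":0,"ay":0,"az":0,"grip":56},
  {"tx":0,"ty":-0.005,"tz":0.095,"ax":0,"ay":0,"az":0,"grip":56},
  {"tx":0,"ty":-0.005,"tz":0.095,"ax":0,"ay":0,"az":0,"grip":56},
])

```text
clock: 23.38
tcp_pos: [621.9, 261.3, 30.9]
tcp_rot: [-0.0, 0.727, 0.687, -0.0]
force: [-3.1, -0.7, 4.3]
gripper_width: 60.9
```

apply_moves([
  {"tx":0,"ty":0,"tz":0,"ax":0,"ay":0,"az":0,"grip":85},
  {"tx":0,"ty":0,"tz":0,"ax":0,"ay":0,"az":0,"grip":85},
  {"tx":0,"ty":0,"tz":0,"ax":0,"ay":0,"az":0,"grip":85},
  {"tx":0,"ty":0,"tz":0,"ax":0,"ay":0,"az":0,"grip":85},
  {"tx":0,"ty":0,"tz":-0.3,"ax":0,"ay":0,"az":0,"grip":85},
  {"tx":0,"ty":0,"tz":-0.65,"ax":0,"ay":0,"az":0,"grip":85},
  {"tx":0,"ty":0,"tz":-0.65,"ax":0,"ay":0,"az":0,"grip":85},
], squeeze=50)

```text
clock: 24.25
tcp_pos: [625.5, 262.3, 166.9]
tcp_rot: [0.002, 0.727, 0.687, 0.005]
force: [-0.2, 0.0, -0.6]
gripper_width: 85.3
```

apply_moves([
  {"tx":-0.95,"ty":-0.7,"tz":0,"ax":0,"ay":0,"az":0.9,"grip":85},
  {"tx":-0.95,"ty":-0.7,"tz":0,"ax":0,"ay":0,"az":0.9,"grip":85},
  {"tx":-0.95,"ty":-0.7,"tz":0,"ax":0,"ay":0,"az":0.9,"grip":85},
  {"tx":-0.95,"ty":-0.7,"tz":0,"ax":0,"ay":0,"az":0.9,"grip":85},
  {"tx":-0.95,"ty":-0.7,"tz":0,"ax":0,"ay":0,"az":0.9,"grip":85},
  {"tx":-0.95,"ty":-0.7,"tz":0,"ax":0,"ay":0,"az":0.9,"grip":60},
])

```text
clock: 25.0
tcp_pos: [472.1, 79.7, 160.4]
tcp_rot: [0.0, 0.92, 0.393, 0.0]
force: [0.3, -0.5, -0.1]
gripper_width: 69.7
```

```bash
python3 - <<'E'
from h import *
T=arm.camera("top");S=arm.camera("scene");cv2.imwrite("pics/top3.png",T);cv2.imwrite("pics/scene3.png",S)
for n,im in(("top",T),("scene",S)): print(n,fit(n,im,"cover",433,-296,-82),fit(n,im,"spacer",622,261,-3.3,32))
f=lambda im,x,y,w,h,k:cv2.resize(im[y:y+h,x:x+w],None,fx=k,fy=k,interpolation=cv2.INTER_CUBIC)
c=np.zeros((600,800,3),np.uint8)
c[:300,:400]=f(T,220,140,100,75,4); c[:300,400:]=f(T,370,180,100,75,4); c[300:,:400]=f(S,270,250,100,75,4);c[300:,400:]=f(S,230,130,100,75,4)
cv2.imwrite("pics/v3.png",c)
plan([[(440,-90,120,40)],[(433,-250,100,8)],[(433,-297,100,8)]])
E
```

```text
top (array([ 434.4, -294.9,  -83.4]), np.float64(0.951)) (array([ 6.227e+02,  2.598e+02, -2.000e-01]), np.float64(0.859))
scene (array([ 431.7, -299.4,  -80.7]), np.float64(0.834)) (array([619.2, 259.7,  -4.2]), np.float64(0.931))
from [472.5  80.3 160.4] x-dir 46.3 z [ 0.001  0.    -1.   ]
  t [-0.728, 0.471, 0.202] a [0.0, -0.001, 0.14] rows>=2.8 
--
  t [-0.541, 0.59, 0.1] a [0.001, 0.0, 0.711] rows>=3.0 
--
  t [-0.032, 0.233, -0.0] a [-0.0, 0.0, -0.0] rows>=0.8 
--
```

View pics/v3.png

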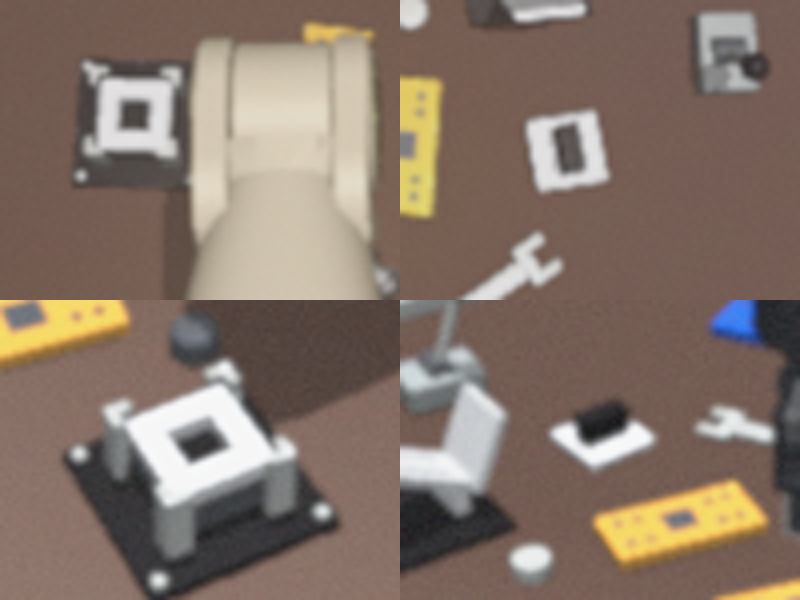

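```bash
python3 - <<'E'
from h import *
S=cv2.imread("pics/scene3.png")
c=cv2.resize(S[265:325,285:355],None,fx=10,fy=10,interpolation=cv2.INTER_CUBIC)
for z,col in((32,(0,0,255)),(44,(255,0,0))):
    P=[(x,y,z) for x,y in(place("spacer",[622,261,np.radians(-3.3)])[[0,2,6,4],:2])]
    q=(w2px("scene",P)-[285,265]+.5)*10
    cv2.polylines(c,[np.int32(q)],True,col,1)
cv2.imwrite("pics/v4.png",c[:600,:800])
E
```

```text
(no output)
```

View pics/v4.png

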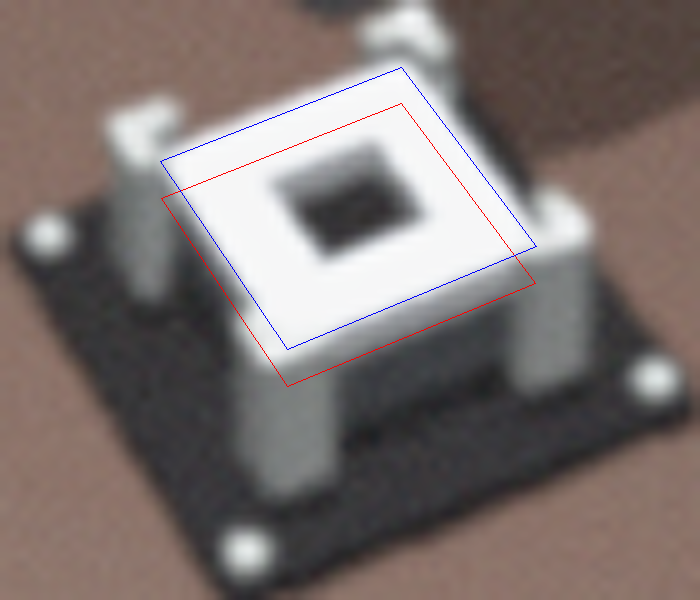

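```bash
python3 - <<'E'
from h import *
plan([[(440,-90,120,40)],[(433.5,-250,100,7)],[(433.5,-296.5,60,7),(433.5,-296.5,12,7)]])
E
```

```text
from [472.5  80.3 160.4] x-dir 46.3 z [ 0.001  0.    -1.   ]
  t [-0.728, 0.471, 0.202] a [0.0, -0.001, 0.14] rows>=2.8 
--
  t [-0.539, 0.592, 0.1] a [0.001, 0.0, 0.733] rows>=3.1 
--
  t [-0.028, 0.231, 0.2] a [-0.0, 0.0, 0.0] rows>=1.0 
  t [-0.028, 0.231, 0.44] a [-0.0, 0.0, 0.0] rows>=0.8 
--
```

apply_moves([
  {"tx":-0.728,"ty":0.471,"tz":0.202,"ax":0,"ay":0,"az":0.14,"grip":70},
  {"tx":-0.728,"ty":0.471,"tz":0.202,"ax":0,"ay":0,"az":0.14,"grip":70},
  {"tx":-0.728,"ty":0.471,"tz":0.202,"ax":0,"ay":0,"az":0.14,"grip":70},
  {"tx":-0.728,"ty":0.471,"tz":0.202,"ax":0,"ay":0,"az":0.14,"grip":70},
], squeeze=20)

```text
clock: 25.6
tcp_pos: [438.9, -92.9, 119.1]
tcp_rot: [-0.0, 0.941, 0.339, -0.001]
force: [-0.4, 0.3, 0.8]
gripper_width: 69.8
```

apply_moves([
  {"tx":-0.539,"ty":0.592,"tz":0.1,"ax":0,"ay":0,"az":0.733,"grip":70},
  {"tx":-0.539,"ty":0.592,"tz":0.1,"ax":0,"ay":0,"az":0.733,"grip":70},
  {"tx":-0.539,"ty":0.592,"tz":0.1,"ax":0,"ay":0,"az":0.733,"grip":70},
  {"tx":-0.539,"ty":0.592,"tz":0.1,"ax":0,"ay":0,"az":0.733,"grip":70},
  {"tx":-0.539,"ty":0.592,"tz":0.1,"ax":0,"ay":0,"az":0.733,"grip":70},
])

```text
clock: 26.22
tcp_pos: [432.7, -249.2, 99.8]
tcp_rot: [-0.001, 0.998, 0.062, -0.0]
force: [-0.5, -0.1, -0.5]
gripper_width: 69.9
```

apply_moves([
  {"tx":-0.028,"ty":0.231,"tz":0.0,"ax":0,"ay":0,"az":0,"grip":70},
  {"tx":-0.028,"ty":0.231,"tz":0.2,"ax":0,"ay":0,"az":0,"grip":70},
  {"tx":-0.028,"ty":0.231,"tz":0.2,"ax":0,"ay":0,"az":0,"grip":70},
  {"tx":-0.028,"ty":0.231,"tz":0.2,"ax":0,"ay":0,"az":0,"grip":70},
])

```text
clock: 26.72
tcp_pos: [432.6, -295.7, 60.9]
tcp_rot: [-0.0, 0.998, 0.062, -0.0]
force: [0.1, -0.3, 1.6]
gripper_width: 69.8
```

Down, squeeze the bar across its 20 mm, reopen, lift, turn 90°, regrip.

apply_moves([
  {"tx":0,"ty":0,"tz":0.22,"ax":0,"ay":0,"az":0,"grip":70},
  {"tx":0,"ty":0,"tz":0.24,"ax":0,"ay":0,"az":0,"grip":50},
  {"tx":0,"ty":0,"tz":0.24,"ax":0,"ay":0,"az":0,"grip":14},
  {"tx":0,"ty":0,"tz":0.24,"ax":0,"ay":0,"az":0,"grip":14},
  {"tx":0,"ty":0,"tz":0.24,"ax":0,"ay":0,"az":0,"grip":14},
  {"tx":0,"ty":0,"tz":0.24,"ax":0,"ay":0,"az":0,"grip":14},
  {"tx":0,"ty":0,"tz":0.24,"ax":0,"ay":0,"az":0,"grip":14},
  {"tx":0,"ty":0,"tz":0.24,"ax":0,"ay":0,"az":0,"grip":14},
])

```text
clock: 27.72
tcp_pos: [432.3, -297.4, 12.5]
tcp_rot: [0.0, 0.998, 0.06, 0.0]
force: [0.1, 0.1, 2.3]
gripper_width: 43.7
```

apply_moves([
  {"tx":0,"ty":0,"tz":0,"ax":0,"ay":0,"az":0,"grip":75},
  {"tx":0,"ty":0,"tz":0,"ax":0,"ay":0,"az":0,"grip":75},
  {"tx":0,"ty":0,"tz":0,"ax":0,"ay":0,"az":0,"grip":75},
  {"tx":0,"ty":0,"tz":0,"ax":0,"ay":0,"az":0,"grip":75},
  {"tx":0,"ty":0,"tz":-0.22,"ax":0,"ay":0,"az":0,"grip":75},
  {"tx":0,"ty":0,"tz":-0.22,"ax":0,"ay":0,"az":-0.2,"grip":75},
  {"tx":0,"ty":0,"tz":-0.22,"ax":0,"ay":0,"az":-1,"grip":75},
  {"tx":0,"ty":0,"tz":-0.22,"ax":0,"ay":0,"az":-1,"grip":75},
  {"tx":0,"ty":0,"tz":-0.22,"ax":0,"ay":0,"az":-1,"grip":75},
  {"tx":0,"ty":0,"tz":-0.22,"ax":0,"ay":0,"az":-1,"grip":75},
], squeeze=50)

```text
clock: 28.98
tcp_pos: [432.1, -297.1, 56.1]
tcp_rot: [0.0, 0.898, 0.439, -0.0]
force: [-0.6, -0.5, -0.4]
gripper_width: 75.0
```

apply_moves([
  {"tx":0,"ty":0,"tz":0,"ax":0,"ay":0,"az":-1,"grip":75},
  {"tx":0,"ty":0,"tz":0,"ax":0,"ay":0,"az":-1,"grip":75},
  {"tx":0,"ty":0,"tz":0,"ax":0,"ay":0,"az":-1,"grip":75},
  {"tx":0,"ty":0,"tz":0,"ax":0,"ay":0,"az":-1,"grip":75},
  {"tx":0,"ty":0,"tz":0,"ax":0,"ay":0,"az":-1,"grip":75},
  {"tx":0,"ty":0,"tz":0,"ax":0,"ay":0,"az":-1,"grip":75},
])

```text
clock: 29.72
tcp_pos: [432.2, -297.1, 56.1]
tcp_rot: [0.0, 0.664, 0.748, -0.0]
force: [0.0, 0.2, -0.0]
gripper_width: 75.4
```

apply_moves([
  {"tx":0,"ty":0,"tz":0.2,"ax":0,"ay":0,"az":0,"grip":70},
  {"tx":0,"ty":0,"tz":0.22,"ax":0,"ay":0,"az":0,"grip":50},
  {"tx":0,"ty":0,"tz":0.22,"ax":0,"ay":0,"az":0,"grip":14},
  {"tx":0,"ty":0,"tz":0.22,"ax":0,"ay":0,"az":0,"grip":14},
  {"tx":0,"ty":0,"tz":0.22,"ax":0,"ay":0,"az":0,"grip":14},
  {"tx":0,"ty":0,"tz":0.22,"ax":0,"ay":0,"az":0,"grip":14},
  {"tx":0,"ty":0,"tz":0.22,"ax":0,"ay":0,"az":0,"grip":14},
  {"tx":0,"ty":0,"tz":0.22,"ax":0,"ay":0,"az":0,"grip":14},
])

```text
clock: 30.72
tcp_pos: [433.0, -297.9, 13.3]
tcp_rot: [0.001, 0.663, 0.748, -0.0]
force: [-0.5, 0.3, 6.1]
gripper_width: 19.3
```

apply_moves([
  {"tx":0,"ty":0,"tz":-0.1,"ax":0,"ay":0,"az":0,"grip":14},
  {"tx":0,"ty":0,"tz":-0.3,"ax":0,"ay":0,"az":0,"grip":14},
  {"tx":0,"ty":0,"tz":-0.6,"ax":0,"ay":0,"az":0,"grip":14},
  {"tx":0,"ty":0,"tz":-0.6,"ax":0,"ay":0,"az":0,"grip":14},
  {"tx":0,"ty":0,"tz":-0.6,"ax":0,"ay":0,"az":0,"grip":14},
])

```text
clock: 31.35
tcp_pos: [432.0, -296.9, 131.9]
tcp_rot: [0.0, 0.663, 0.749, -0.0]
force: [-0.1, 0.0, -1.5]
gripper_width: 18.8
```

```bash
python3 - <<'E'
from h import *
p,r=cur();print(arm.get_obs()["gripper_width"],arm.get_obs()["force"])
m=r.as_matrix();phi=np.degrees(np.arctan2(m[1,0],m[0,0]))
plan([[(450,-110,135,92)],[(480,80,140,86.7)],[(550,200,140,86.7)],[(622.5,261,115,86.7),(622.5,261,75,86.7)]],start=pose(*p,phi))
E
```

```text
18.78800574229868 [-0.10088598  0.01925943 -1.51395776]
from [ 432.  -296.9  131.9] x-dir 96.9 z [ 0.  0. -1.]
  t [0.917, 0.202, -0.015] a [0.0, 0.0, 0.11] rows>=3.0 
--
  t [0.944, 0.183, -0.025] a [0.0, 0.0, 0.117] rows>=3.1 
--
  t [0.619, 0.315, -0.0] a [0.0, 0.0, 0.0] rows>=2.2 
--
  t [0.326, 0.344, 0.125] a [0.0, 0.0, 0.0] rows>=1.6 
  t [0.326, 0.344, 0.325] a [0.0, 0.0, 0.0] rows>=0.6 
--
```

apply_moves([
  {"tx":0.917,"ty":0.202,"tz":-0.015,"ax":0,"ay":0,"az":0.11,"grip":14},
  {"tx":0.917,"ty":0.202,"tz":-0.015,"ax":0,"ay":0,"az":0.11,"grip":14},
  {"tx":0.917,"ty":0.202,"tz":-0.015,"ax":0,"ay":0,"az":0.11,"grip":14},
  {"tx":0.917,"ty":0.202,"tz":-0.015,"ax":0,"ay":0,"az":0.11,"grip":14},
  {"tx":0.917,"ty":0.202,"tz":-0.015,"ax":0,"ay":0,"az":0.11,"grip":14},
])

```text
clock: 31.98
tcp_pos: [449.4, -109.7, 133.8]
tcp_rot: [-0.001, 0.694, 0.72, -0.001]
force: [0.4, 0.6, -1.1]
gripper_width: 18.9
```

apply_moves([
  {"tx":0.944,"ty":0.183,"tz":-0.025,"ax":0,"ay":0,"az":0.117,"grip":14},
  {"tx":0.944,"ty":0.183,"tz":-0.025,"ax":0,"ay":0,"az":0.117,"grip":14},
  {"tx":0.944,"ty":0.183,"tz":-0.025,"ax":0,"ay":0,"az":0.117,"grip":14},
  {"tx":0.944,"ty":0.183,"tz":-0.025,"ax":0,"ay":0,"az":0.117,"grip":14},
  {"tx":0.944,"ty":0.183,"tz":-0.025,"ax":0,"ay":0,"az":0.117,"grip":14},
])

```text
clock: 32.6
tcp_pos: [480.2, 78.7, 139.3]
tcp_rot: [-0.0, 0.727, 0.686, -0.001]
force: [0.4, -0.2, -1.6]
gripper_width: 18.9
```

apply_moves([
  {"tx":0.619,"ty":0.315,"tz":0,"ax":0,"ay":0,"az":0,"grip":14},
  {"tx":0.619,"ty":0.315,"tz":0,"ax":0,"ay":0,"az":0,"grip":14},
  {"tx":0.619,"ty":0.315,"tz":0,"ax":0,"ay":0,"az":0,"grip":14},
  {"tx":0.619,"ty":0.315,"tz":0,"ax":0,"ay":0,"az":0,"grip":14},
])

```text
clock: 33.1
tcp_pos: [550.4, 198.0, 139.2]
tcp_rot: [-0.0, 0.728, 0.686, -0.001]
force: [-0.1, -0.6, -0.7]
gripper_width: 18.8
```

apply_moves([
  {"tx":0.326,"ty":0.344,"tz":0.125,"ax":0,"ay":0,"az":0,"grip":14},
  {"tx":0.326,"ty":0.344,"tz":0.125,"ax":0,"ay":0,"az":0,"grip":14},
  {"tx":0.326,"ty":0.344,"tz":0.125,"ax":0,"ay":0,"az":0,"grip":14},
  {"tx":0.326,"ty":0.344,"tz":0.325,"ax":0,"ay":0,"az":0,"grip":14},
  {"tx":0.326,"ty":0.344,"tz":0.325,"ax":0,"ay":0,"az":0,"grip":14},
  {"tx":0.326,"ty":0.344,"tz":0.325,"ax":0,"ay":0,"az":0,"grip":14},
  {"tx":0.326,"ty":0.344,"tz":0.325,"ax":0,"ay":0,"az":0,"grip":14},
])

```text
clock: 33.98
tcp_pos: [623.6, 260.5, 77.3]
tcp_rot: [0.001, 0.727, 0.686, 0.001]
force: [-0.1, 0.3, -1.2]
gripper_width: 18.6
```

apply_moves([
  {"tx":0.002,"ty":-0.004,"tz":0,"ax":0,"ay":0,"az":0,"grip":14},
  {"tx":0.002,"ty":-0.004,"tz":0.03,"ax":0,"ay":0,"az":0,"grip":14},
  {"tx":0.002,"ty":-0.004,"tz":0.06,"ax":0,"ay":0,"az":0,"grip":14},
  {"tx":0.002,"ty":-0.004,"tz":0.085,"ax":0,"ay":0,"az":0,"grip":14},
  {"tx":0.002,"ty":-0.004,"tz":0.103,"ax":0,"ay":0,"az":0,"grip":14},
  {"tx":0.002,"ty":-0.004,"tz":0.103,"ax":0,"ay":0,"az":0,"grip":14},
])

```text
clock: 34.72
tcp_pos: [622.1, 261.4, 57.3]
tcp_rot: [0.001, 0.727, 0.687, 0.001]
force: [-5.8, -1.3, 15.0]
gripper_width: 18.4
```

apply_moves([
  {"tx":0,"ty":0,"tz":0,"ax":0,"ay":0,"az":0,"grip":60},
  {"tx":0,"ty":0,"tz":0,"ax":0,"ay":0,"az":0,"grip":60},
  {"tx":0,"ty":0,"tz":0,"ax":0,"ay":0,"az":0,"grip":60},
  {"tx":0,"ty":0,"tz":-0.3,"ax":0,"ay":0,"az":0,"grip":60},
  {"tx":0,"ty":0,"tz":-0.6,"ax":0,"ay":0,"az":0,"grip":60},
  {"tx":0,"ty":0,"tz":-0.6,"ax":0,"ay":0,"az":0,"grip":60},
  {"tx":0,"ty":0,"tz":-0.6,"ax":0,"ay":0,"az":0,"grip":60},
])

```text
clock: 35.6
tcp_pos: [621.7, 261.3, 174.0]
tcp_rot: [-0.0, 0.727, 0.687, -0.0]
force: [-0.9, -0.3, -0.5]
gripper_width: 60.1
```

apply_moves([
  {"tx":-0.95,"ty":-0.85,"tz":-0.1,"ax":0,"ay":0,"az":0,"grip":10},
  {"tx":-0.95,"ty":-0.85,"tz":-0.1,"ax":0,"ay":0,"az":0,"grip":0},
  {"tx":-0.95,"ty":-0.85,"tz":-0.1,"ax":0,"ay":0,"az":0,"grip":0},
  {"tx":-0.95,"ty":-0.85,"tz":-0.1,"ax":0,"ay":0,"az":0,"grip":0},
  {"tx":-0.95,"ty":-0.85,"tz":-0.1,"ax":0,"ay":0,"az":0,"grip":0},
  {"tx":-0.95,"ty":-0.85,"tz":-0.1,"ax":0,"ay":0,"az":0,"grip":0},
])

```text
clock: 36.35
tcp_pos: [440.8, 81.2, 193.5]
tcp_rot: [-0.0, 0.727, 0.686, -0.0]
force: [-0.3, -0.5, 0.1]
gripper_width: -0.3
```

```bash
python3 - <<'E'
from h import *
T=arm.camera("top");S=arm.camera("scene");cv2.imwrite("pics/top5.png",T);cv2.imwrite("pics/scene5.png",S)
c=np.zeros((600,800,3),np.uint8)
f=lambda im,x,y,w,h,k:cv2.resize(im[y:y+h,x:x+w],None,fx=k,fy=k,interpolation=cv2.INTER_CUBIC)
c[:300,:400]=f(T,430,170,50,38,8)[:300,:400];c[:300,400:]=f(S,215,112,50,38,8)[:300,:400]
c[300:,:400]=f(S,285,250,66,50,6)[:300,:396].copy() if 0 else cv2.resize(S[250:325,280:380],(400,300),interpolation=cv2.INTER_CUBIC)
c[300:,400:]=cv2.resize(T[140:215,220:320],(400,300),interpolation=cv2.INTER_CUBIC)
cv2.imwrite("pics/v5.png",c)
print(cur()[0],px2w("top",[[459,196.5]],92),px2w("top",[[452,192.5]],15))
E
```

```text
[441.9466445   81.86518105 193.78883265] [[ 489.28187663 -445.84796405   92.        ]] [[ 517.93159749 -445.62005794   15.        ]]
```

View pics/v5.png

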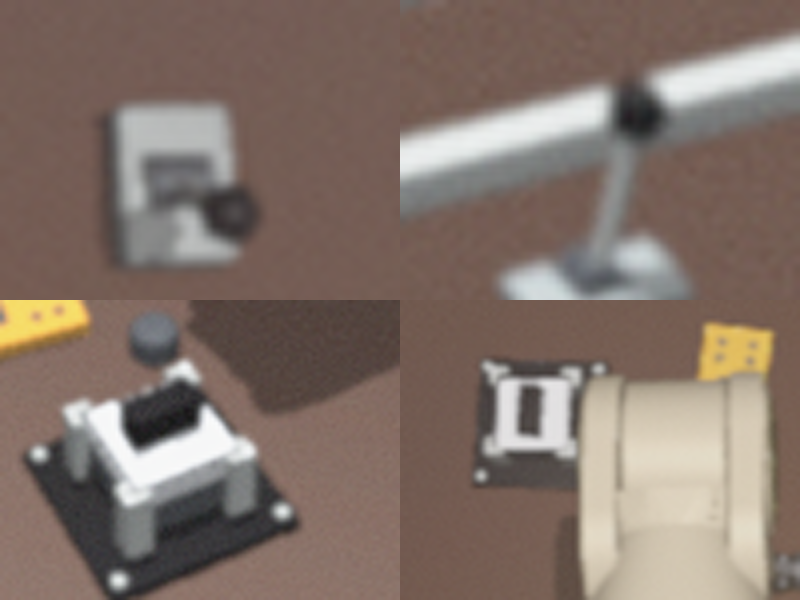

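```bash
python3 - <<'E'
from h import *
plan([[(440,-105,190,90)],[(425,-290,180,90)],[(425,-446,160,90)],[(435,-446,78,90)],[(480,-446,78,90),(520,-446,78,90),(545,-446,78,90)]])
E
```

```text
from [441.9  81.9 193.8] x-dir 86.7 z [-0.  0. -1.]
  t [-0.933, 0.043, 0.019] a [-0.001, -0.0, -0.072] rows>=3.0 
--
  t [-0.925, -0.074, 0.05] a [0.0, -0.0, -0.0] rows>=3.0 
--
  t [-0.78, -0.0, 0.1] a [0.0, -0.0, -0.0] rows>=2.5 
--
  t [-0.0, 0.05, 0.41] a [0.0, -0.0, -0.0] rows>=1.3 
--
  t [-0.0, 0.225, -0.0] a [0.0, -0.0, -0.0] rows>=0.7 
  t [-0.0, 0.425, -0.0] a [0.0, -0.0, -0.0] rows>=0.6 
  t [-0.0, 0.55, -0.0] a [0.0, -0.0, -0.0] rows>=0.4 
--
```

apply_moves([
  {"tx":-0.933,"ty":0.043,"tz":0.019,"ax":0,"ay":0,"az":-0.072,"grip":0},
  {"tx":-0.933,"ty":0.043,"tz":0.019,"ax":0,"ay":0,"az":-0.072,"grip":0},
  {"tx":-0.933,"ty":0.043,"tz":0.019,"ax":0,"ay":0,"az":-0.072,"grip":0},
  {"tx":-0.933,"ty":0.043,"tz":0.019,"ax":0,"ay":0,"az":-0.072,"grip":0},
  {"tx":-0.933,"ty":0.043,"tz":0.019,"ax":0,"ay":0,"az":-0.072,"grip":0},
])

```text
clock: 37.08
tcp_pos: [439.6, -105.1, 190.0]
tcp_rot: [-0.001, 0.707, 0.707, -0.0]
force: [-0.6, 0.1, -0.3]
gripper_width: -0.2
```

apply_moves([
  {"tx":-0.925,"ty":-0.074,"tz":0.05,"ax":0,"ay":0,"az":0,"grip":0},
  {"tx":-0.925,"ty":-0.074,"tz":0.05,"ax":0,"ay":0,"az":0,"grip":0},
  {"tx":-0.925,"ty":-0.074,"tz":0.05,"ax":0,"ay":0,"az":0,"grip":0},
  {"tx":-0.925,"ty":-0.074,"tz":0.05,"ax":0,"ay":0,"az":0,"grip":0},
  {"tx":-0.925,"ty":-0.074,"tz":0.05,"ax":0,"ay":0,"az":0,"grip":0},
])

```text
clock: 37.7
tcp_pos: [424.7, -288.6, 180.2]
tcp_rot: [-0.001, 0.707, 0.708, 0.0]
force: [0.2, 0.2, -0.0]
gripper_width: -0.0
```

apply_moves([
  {"tx":-0.78,"ty":0,"tz":0.1,"ax":0,"ay":0,"az":0,"grip":0},
  {"tx":-0.78,"ty":0,"tz":0.1,"ax":0,"ay":0,"az":0,"grip":0},
  {"tx":-0.78,"ty":0,"tz":0.1,"ax":0,"ay":0,"az":0,"grip":0},
  {"tx":-0.78,"ty":0,"tz":0.1,"ax":0,"ay":0,"az":0,"grip":0},
  {"tx":-0.78,"ty":0.05,"tz":0.51,"ax":0,"ay":0,"az":0,"grip":0},
  {"tx":-0.78,"ty":0.05,"tz":0.51,"ax":0,"ay":0,"az":0,"grip":0},
  {"tx":-0.78,"ty":0.05,"tz":0.51,"ax":0,"ay":0,"az":0,"grip":0},
])

```text
clock: 38.58
tcp_pos: [434.3, -442.3, 77.1]
tcp_rot: [-0.002, 0.706, 0.708, 0.0]
force: [-0.6, -0.3, 0.2]
gripper_width: -0.1
```

apply_moves([
  {"tx":0,"ty":0.1,"tz":0,"ax":0,"ay":0,"az":0,"grip":0},
  {"tx":0,"ty":0.2,"tz":0,"ax":0,"ay":0,"az":0,"grip":0},
  {"tx":0,"ty":0.28,"tz":0,"ax":0,"ay":0,"az":0,"grip":0},
  {"tx":0,"ty":0.35,"tz":0,"ax":0,"ay":0,"az":0,"grip":0},
  {"tx":0,"ty":0.41,"tz":0,"ax":0,"ay":0,"az":0,"grip":0},
  {"tx":0,"ty":0.45,"tz":0,"ax":0,"ay":0,"az":0,"grip":0},
  {"tx":0,"ty":0.45,"tz":0,"ax":0,"ay":0,"az":0,"grip":0},
])

```text
clock: 39.45
tcp_pos: [524.6, -446.4, 78.4]
tcp_rot: [-0.0, 0.707, 0.707, 0.0]
force: [-0.2, -0.0, 0.4]
gripper_width: 0.2
```

apply_moves([
  {"tx":0,"ty":0.03,"tz":0,"ax":0,"ay":0,"az":0,"grip":0},
  {"tx":0,"ty":0.06,"tz":0,"ax":0,"ay":0,"az":0,"grip":0},
  {"tx":0,"ty":0.06,"tz":0,"ax":0,"ay":0,"az":0,"grip":0},
])

```text
clock: 39.83
tcp_pos: [532.8, -446.5, 78.4]
tcp_rot: [-0.003, 0.708, 0.706, -0.002]
force: [-10.3, 0.0, 3.3]
gripper_width: -0.4
```

```bash
python3 - <<'E'
from h import *
T=arm.camera("top");S=arm.camera("scene");cv2.imwrite("pics/top6.png",T);cv2.imwrite("pics/scene6.png",S)
c=np.zeros((400,800,3),np.uint8)
c[:,:400]=cv2.resize(T[150:230,420:500],(400,400));c[:,400:]=cv2.resize(S[90:170,200:280],(400,400))
cv2.imwrite("pics/v6.png",c)
E
```

View pics/v6.png

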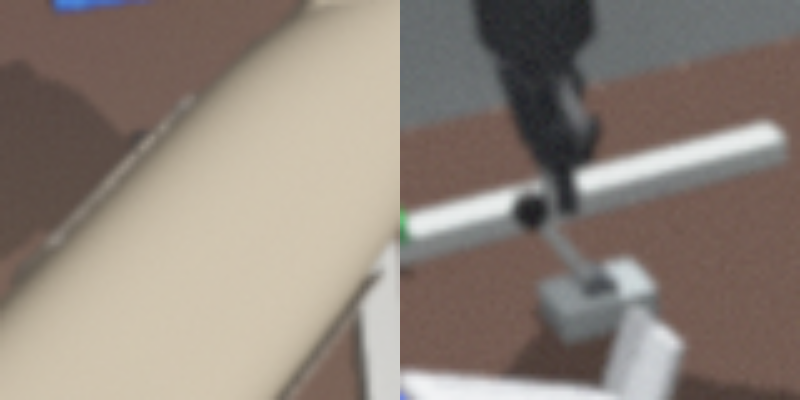

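```bash
python3 - <<'E'
from h import *
plan([[(490,-446,78,90),(470,-440,190,90)],[(443,-290,150,87)],[(442.5,-150,80,83.7),(442.5,-150,30,83.7)],[(442.5,-150,-1.5,83.7)]],start=pose(534,-446.5,78,90))
E
```

```text
from [ 534.  -446.5   78. ] x-dir 90.0 z [ 0.  0. -1.]
  t [0.003, -0.22, 0.0] a [0.0, 0.0, 0.0] rows>=0.7 
  t [0.033, -0.32, -0.56] a [0.0, 0.0, 0.0] rows>=1.8 
--
  t [0.75, -0.135, 0.2] a [0.0, 0.0, 0.067] rows>=2.5 
--
  t [0.698, -0.039, 0.35] a [0.0, 0.0, 0.073] rows>=2.5 
  t [0.698, -0.039, 0.6] a [0.0, 0.0, 0.073] rows>=0.8 
--
  t [0.0, -0.0, 0.158] a [0.0, 0.0, -0.0] rows>=0.5 
--
```

apply_moves([
  {"tx":0,"ty":-0.22,"tz":0,"ax":0,"ay":0,"az":0,"grip":0},
  {"tx":0,"ty":-0.22,"tz":0,"ax":0,"ay":0,"az":0,"grip":0},
  {"tx":0.033,"ty":-0.32,"tz":-0.56,"ax":0,"ay":0,"az":0,"grip":0},
  {"tx":0.033,"ty":-0.32,"tz":-0.56,"ax":0,"ay":0,"az":0,"grip":0},
  {"tx":0.033,"ty":-0.32,"tz":-0.56,"ax":0,"ay":0,"az":0,"grip":85},
  {"tx":0.033,"ty":-0.32,"tz":-0.56,"ax":0,"ay":0,"az":0,"grip":85},
], squeeze=70)

```text
clock: 40.67
tcp_pos: [472.8, -440.0, 190.8]
tcp_rot: [0.001, 0.707, 0.707, 0.0]
force: [0.1, 0.5, -0.1]
gripper_width: 35.6
```

apply_moves([
  {"tx":0.75,"ty":-0.135,"tz":0.2,"ax":0,"ay":0,"az":0.067,"grip":85},
  {"tx":0.75,"ty":-0.135,"tz":0.2,"ax":0,"ay":0,"az":0.067,"grip":85},
  {"tx":0.75,"ty":-0.135,"tz":0.2,"ax":0,"ay":0,"az":0.067,"grip":85},
  {"tx":0.75,"ty":-0.135,"tz":0.2,"ax":0,"ay":0,"az":0.067,"grip":85},
])

```text
clock: 41.18
tcp_pos: [443.7, -286.1, 148.3]
tcp_rot: [-0.003, 0.725, 0.689, -0.0]
force: [0.3, -1.4, 1.1]
gripper_width: 85.1
```

apply_moves([
  {"tx":0.698,"ty":-0.039,"tz":0.35,"ax":0,"ay":0,"az":0.073,"grip":85},
  {"tx":0.698,"ty":-0.039,"tz":0.35,"ax":0,"ay":0,"az":0.073,"grip":85},
  {"tx":0.698,"ty":-0.039,"tz":0.35,"ax":0,"ay":0,"az":0.073,"grip":85},
  {"tx":0.698,"ty":-0.039,"tz":0.6,"ax":0,"ay":0,"az":0.073,"grip":85},
  {"tx":0.698,"ty":-0.039,"tz":0.6,"ax":0,"ay":0,"az":0.073,"grip":85},
  {"tx":0.698,"ty":-0.039,"tz":0.6,"ax":0,"ay":0,"az":0.073,"grip":85},
])

```text
clock: 41.92
tcp_pos: [445.5, -150.8, 31.2]
tcp_rot: [0.0, 0.745, 0.667, -0.0]
force: [0.3, 0.1, 0.4]
gripper_width: 85.0
```

```bash
python3 - <<'E'
from h import *
S=arm.camera("scene");cv2.imwrite("pics/scene7.png",S); S=cv2.resize(S[100:260,160:400],(720,480)); cv2.imwrite("pics/v7.png",S)
print(cur()[0])
E
```

```text
[ 446.1170479  -151.21053383   31.86097561]
```

View pics/v7.png

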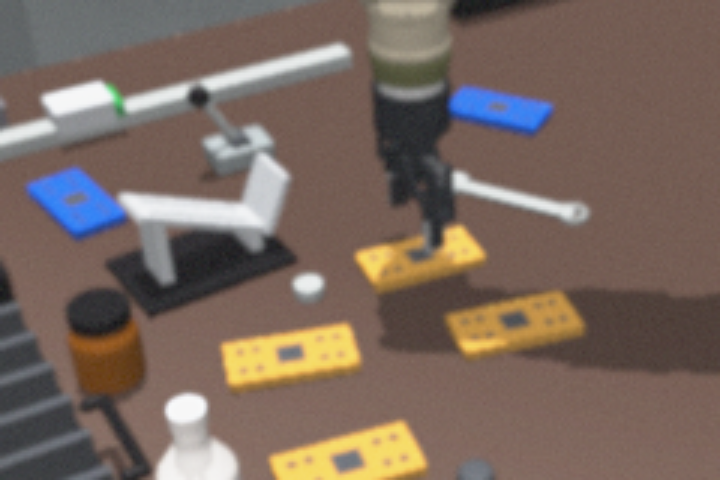

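apply_moves([
  {"tx":0,"ty":-0.015,"tz":0.1,"ax":0,"ay":0,"az":0,"grip":85},
  {"tx":0,"ty":-0.015,"tz":0.165,"ax":0,"ay":0,"az":0,"grip":85},
  {"tx":0,"ty":-0.015,"tz":0.165,"ax":0,"ay":0,"az":0,"grip":55},
  {"tx":0,"ty":-0.015,"tz":0.165,"ax":0,"ay":0,"az":0,"grip":55},
  {"tx":0,"ty":-0.015,"tz":0.165,"ax":0,"ay":0,"az":0,"grip":55},
  {"tx":0,"ty":-0.015,"tz":0.165,"ax":0,"ay":0,"az":0,"grip":55},
  {"tx":0,"ty":-0.015,"tz":0.165,"ax":0,"ay":0,"az":0,"grip":55},
])

```text
clock: 42.85
tcp_pos: [442.4, -150.0, -1.2]
tcp_rot: [0.001, 0.745, 0.667, 0.0]
force: [-2.4, 1.0, 5.4]
gripper_width: 57.7
```

apply_moves([
  {"tx":0,"ty":0,"tz":-0.1,"ax":0,"ay":0,"az":0,"grip":55},
  {"tx":0,"ty":0,"tz":-0.3,"ax":0,"ay":0,"az":0,"grip":55},
  {"tx":0,"ty":0,"tz":-0.6,"ax":0,"ay":0,"az":0,"grip":55},
  {"tx":0,"ty":0,"tz":-0.85,"ax":0,"ay":0,"az":0,"grip":55},
  {"tx":0,"ty":0,"tz":-0.85,"ax":0,"ay":0,"az":0,"grip":55},
  {"tx":0,"ty":0,"tz":-0.85,"ax":0,"ay":0,"az":0,"grip":55},
])

```text
clock: 43.6
tcp_pos: [441.5, -149.4, 167.1]
tcp_rot: [-0.0, 0.745, 0.667, -0.0]
force: [0.1, 0.4, -1.6]
gripper_width: 57.5
```

```bash
cat >> h.py <<'E'
DO=[570.6,-267.2,37.8]; DY=3.0
def dk(x,y,z):
    p=R.from_euler("ZY",[DY,-25],degrees=True).apply([x,y,z])+DO
    return (*p,90+DY,-25)
def w2dk(p): return R.from_euler("ZY",[DY,-25],degrees=True).inv().apply(np.array(p)-DO)
def curphi():
    p,r=cur(); m=r.as_matrix(); return p,np.degrees(np.arctan2(m[1,0],m[0,0]))
E
python3 - <<'E'
from h import *
p,f=curphi();print(arm.get_obs()["gripper_width"],arm.get_obs()["force"])
plan([[(540,-230,180,88,-20)],[dk(66,0,60)],[dk(66,0,14)]],start=pose(*p,f))
E
```

```text
57.50068736928052 [ 0.09405649  0.40172306 -1.64898308]
from [ 441.5 -149.4  167.1] x-dir 83.7 z [ 0.  0. -1.]
  t [-0.346, 0.534, -0.064] a [-0.444, 0.017, -0.096] rows>=2.0 
--
  t [-0.166, 0.209, 0.394] a [-0.111, 0.042, -0.102] rows>=1.5 
--
  t [0.0, -0.0, 0.23] a [-0.0, 0.0, -0.0] rows>=0.7 
--
```

apply_moves([
  {"tx":-0.346,"ty":0.534,"tz":-0.064,"ax":-0.444,"ay":0.017,"az":-0.096,"grip":55},
  {"tx":-0.346,"ty":0.534,"tz":-0.064,"ax":-0.444,"ay":0.017,"az":-0.096,"grip":55},
  {"tx":-0.346,"ty":0.534,"tz":-0.064,"ax":-0.444,"ay":0.017,"az":-0.096,"grip":55},
  {"tx":-0.346,"ty":0.534,"tz":-0.064,"ax":-0.444,"ay":0.017,"az":-0.096,"grip":55},
])

```text
clock: 44.1
tcp_pos: [538.4, -229.2, 177.8]
tcp_rot: [0.122, 0.709, 0.684, 0.12]
force: [0.1, 0.2, -1.1]
gripper_width: 58.0
```

apply_moves([
  {"tx":-0.166,"ty":0.209,"tz":0.394,"ax":-0.111,"ay":0.042,"az":-0.102,"grip":55},
  {"tx":-0.166,"ty":0.209,"tz":0.394,"ax":-0.111,"ay":0.042,"az":-0.102,"grip":55},
  {"tx":-0.166,"ty":0.209,"tz":0.394,"ax":-0.111,"ay":0.042,"az":-0.102,"grip":55},
  {"tx":-0.166,"ty":0.209,"tz":0.394,"ax":-0.111,"ay":0.042,"az":-0.102,"grip":55},
])

```text
clock: 44.6
tcp_pos: [604.6, -264.2, 120.1]
tcp_rot: [0.148, 0.672, 0.708, 0.157]
force: [0.2, 0.5, -1.8]
gripper_width: 57.8
```

```bash
python3 - <<'E'
from h import *
T=arm.camera("top");S=arm.camera("scene");
c=np.zeros((480,800,3),np.uint8)
c[:,:400]=cv2.resize(T[130:202,370:430],(400,480));c[:,400:]=cv2.resize(S[110:206,185:265],(400,480))
cv2.imwrite("pics/v8.png",c)
p,r=cur();print(p,w2dk(p),arm.get_obs()["gripper_width"])
plan([[dk(66,0,60)],[dk(66,0,10)]])
E
```

```text
[ 605.17690249 -264.88595692  121.60589237] [66.82203065  0.50125651 61.30994649] 57.773989457918454
from [ 605.2 -264.9  121.6] x-dir 93.0 z [ 0.422  0.022 -0.906]
  t [-0.003, -0.004, 0.007] a [-0.0, 0.0, 0.001] rows>=0.0 
--
  t [0.001, -0.0, 0.25] a [-0.0, 0.0, -0.0] rows>=0.8 
--
```

View pics/v8.png

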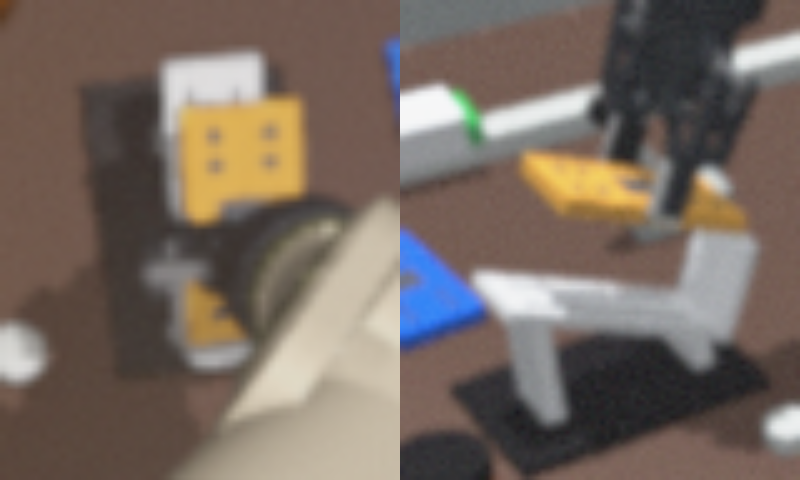

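apply_moves([
  {"tx":0,"ty":0.05,"tz":0,"ax":0,"ay":0,"az":0,"grip":55},
  {"tx":0,"ty":0.05,"tz":0.12,"ax":0,"ay":0,"az":0,"grip":55},
  {"tx":0,"ty":0.05,"tz":0.225,"ax":0,"ay":0,"az":0,"grip":55},
  {"tx":0,"ty":0.05,"tz":0.225,"ax":0,"ay":0,"az":0,"grip":55},
  {"tx":0,"ty":0.05,"tz":0.225,"ax":0,"ay":0,"az":0,"grip":55},
])

```text
clock: 45.32
tcp_pos: [633.9, -264.4, 85.4]
tcp_rot: [0.15, 0.672, 0.708, 0.157]
force: [0.4, 0.3, -2.0]
gripper_width: 58.2
```

apply_moves([
  {"tx":0,"ty":0,"tz":0.02,"ax":0,"ay":0,"az":0,"grip":55},
  {"tx":0,"ty":0,"tz":0.04,"ax":0,"ay":0,"az":0,"grip":55},
  {"tx":0,"ty":0,"tz":0.05,"ax":0,"ay":0,"az":0,"grip":55},
  {"tx":0,"ty":0,"tz":0.05,"ax":0,"ay":0,"az":0,"grip":55},
])

```text
clock: 45.82
tcp_pos: [637.5, -263.9, 74.8]
tcp_rot: [0.149, 0.672, 0.708, 0.157]
force: [0.1, 0.2, -1.6]
gripper_width: 57.9
```

```bash
python3 - <<'E'
from h import *
p,r=cur();print(p,w2dk(p),arm.get_obs()["gripper_width"],arm.get_obs()["force"])
E
```

```text
[ 637.47143681 -263.88011041   74.80120372] [76.31790036 -0.18444079  5.23868976] 57.86769109676138 [ 0.0557847   0.19058697 -1.56236002]
```

apply_moves([
  {"tx":0,"ty":0,"tz":0.015,"ax":0,"ay":0,"az":0,"grip":55},
  {"tx":0,"ty":0,"tz":0.03,"ax":0,"ay":0,"az":0,"grip":55},
  {"tx":0,"ty":0,"tz":0.03,"ax":0,"ay":0,"az":0,"grip":55},
])

```text
clock: 46.2
tcp_pos: [640.1, -263.7, 69.2]
tcp_rot: [0.149, 0.672, 0.708, 0.157]
force: [0.2, -0.8, -2.4]
gripper_width: 58.0
```

apply_moves([
  {"tx":0,"ty":0,"tz":0.01,"ax":0,"ay":0,"az":0,"grip":55},
  {"tx":0,"ty":0,"tz":0.015,"ax":0,"ay":0,"az":0,"grip":55},
  {"tx":0,"ty":0,"tz":0.015,"ax":0,"ay":0,"az":0,"grip":55},
])

```text
clock: 46.58
tcp_pos: [641.4, -263.9, 67.3]
tcp_rot: [0.149, 0.672, 0.708, 0.157]
force: [-3.2, 0.7, 2.1]
gripper_width: 57.5
```

```bash
python3 - <<'E'
from h import *
p,r=cur();print(p,w2dk(p),arm.get_obs()["gripper_width"],arm.get_obs()["force"])
E
```

```text
[ 641.35607195 -263.87702507   67.27362915] [76.65260634 -0.38466577 -3.22314576] 57.478188586585915 [-3.23652697  0.70343843  2.07912625]
```

apply_moves([
  {"tx":0,"ty":-0.03,"tz":-0.003,"ax":0,"ay":0,"az":0,"grip":55},
  {"tx":0,"ty":-0.05,"tz":-0.003,"ax":0,"ay":0,"az":0,"grip":55},
  {"tx":0,"ty":-0.05,"tz":-0.003,"ax":0,"ay":0,"az":0,"grip":55},
])

```text
clock: 46.95
tcp_pos: [631.6, -264.2, 62.8]
tcp_rot: [0.149, 0.672, 0.708, 0.157]
force: [-0.2, -0.3, -1.3]
gripper_width: 57.4
```

apply_moves([
  {"tx":0,"ty":-0.015,"tz":0,"ax":0,"ay":0,"az":0,"grip":55},
  {"tx":0,"ty":-0.03,"tz":0,"ax":0,"ay":0,"az":0,"grip":55},
  {"tx":0,"ty":-0.03,"tz":0,"ax":0,"ay":0,"az":0,"grip":55},
])

```text
clock: 47.32
tcp_pos: [626.3, -264.4, 60.4]
tcp_rot: [0.149, 0.672, 0.708, 0.157]
force: [-0.2, 0.5, -1.5]
gripper_width: 58.2
```

```bash
python3 - <<'E'
from h import *
p,r=cur();print(p,w2dk(p),arm.get_obs()["gripper_width"],arm.get_obs()["force"])
E
```

```text
[ 626.31349567 -264.43694075   60.42140893] [60.11565457 -0.15654649 -3.07242699] 58.22173980068872 [-0.24986109  0.52785717 -1.51833899]
```

apply_moves([
  {"tx":0,"ty":-0.01,"tz":0,"ax":0,"ay":0,"az":0,"grip":55},
  {"tx":0,"ty":-0.015,"tz":0,"ax":0,"ay":0,"az":0,"grip":55},
  {"tx":0,"ty":-0.015,"tz":0,"ax":0,"ay":0,"az":0,"grip":55},
])

```text
clock: 47.7
tcp_pos: [624.6, -264.8, 60.0]
tcp_rot: [0.15, 0.672, 0.708, 0.157]
force: [1.4, 0.5, -1.6]
gripper_width: 57.9
```

apply_moves([
  {"tx":0,"ty":-0.01,"tz":0,"ax":0,"ay":0,"az":0,"grip":55},
  {"tx":0,"ty":-0.015,"tz":0,"ax":0,"ay":0,"az":0,"grip":55},
  {"tx":0,"ty":-0.015,"tz":0,"ax":0,"ay":0,"az":0,"grip":55},
])

```text
clock: 48.08
tcp_pos: [624.3, -264.7, 60.5]
tcp_rot: [0.151, 0.671, 0.709, 0.159]
force: [7.7, 3.3, 0.3]
gripper_width: 57.5
```

apply_moves([
  {"tx":0,"ty":-0.01,"tz":0,"ax":0,"ay":0,"az":0,"grip":55},
  {"tx":0,"ty":-0.01,"tz":0,"ax":0,"ay":0,"az":0,"grip":55},
])

```text
clock: 48.32
tcp_pos: [624.1, -264.6, 60.8]
tcp_rot: [0.152, 0.67, 0.709, 0.16]
force: [10.5, 3.6, 1.3]
gripper_width: 58.1
```

```bash
python3 - <<'E'
from h import *
p,r=cur();print(p,w2dk(p),arm.get_obs()["gripper_width"],arm.get_obs()["force"])
E
```

```text
[ 624.0646173  -264.64031488   60.80104039] [58.23106448 -0.24194471 -1.77475123] 58.14076507629451 [10.52099764  3.5757551   1.30931269]
```

apply_moves([
  {"tx":0,"ty":0.022,"tz":0.004,"ax":0,"ay":0,"az":0,"grip":55},
  {"tx":0,"ty":0.022,"tz":0.004,"ax":0,"ay":0,"az":0,"grip":55},
  {"tx":0,"ty":0.022,"tz":0.004,"ax":0,"ay":0,"az":0,"grip":85},
  {"tx":0,"ty":0.022,"tz":0.004,"ax":0,"ay":0,"az":0,"grip":85},
  {"tx":0,"ty":0.022,"tz":0.004,"ax":0,"ay":0,"az":0,"grip":85},
  {"tx":0,"ty":0.022,"tz":0.004,"ax":0,"ay":0,"az":0,"grip":85},
  {"tx":0,"ty":0.022,"tz":-0.2,"ax":0,"ay":0,"az":0,"grip":85},
  {"tx":0,"ty":0.022,"tz":-0.5,"ax":0,"ay":0,"az":0,"grip":85},
  {"tx":0,"ty":0.022,"tz":-0.5,"ax":0,"ay":0,"az":0,"grip":85},
])

```text
clock: 49.45
tcp_pos: [582.7, -269.2, 155.5]
tcp_rot: [0.153, 0.672, 0.708, 0.157]
force: [0.6, -0.4, -0.9]
gripper_width: 85.2
```

```bash
python3 - <<'E'
from h import *
p,r=cur();print(p,w2dk(p))
plan([[(540,-190,190,85,-10)],[(450,-30,150,78.7)],[(420,-5.5,60,78.7),(420,-5.5,30,78.7)],[(420,-5.5,-1.5,78.7)]])
S=arm.camera("scene");cv2.imwrite("pics/scene9.png",S);cv2.imwrite("pics/v9.png",cv2.resize(S[120:220,170:290],(720,600),interpolation=cv2.INTER_CUBIC))
E
```

```text
[ 582.71516739 -269.17691626  155.48238613] [ 60.60597815  -2.60826584 101.58711456]
from [ 582.7 -269.2  155.5] x-dir 92.9 z [ 0.428  0.016 -0.904]
  t [0.405, -0.1, -0.241] a [0.341, -0.046, 0.17] rows>=1.6 
--
  t [0.758, -0.544, 0.107] a [0.222, -0.012, 0.14] rows>=3.0 
--
  t [0.091, -0.171, 0.45] a [0.0, -0.0, 0.0] rows>=1.6 
  t [0.091, -0.171, 0.6] a [0.0, -0.0, 0.0] rows>=0.5 
--
  t [-0.0, -0.0, 0.158] a [0.0, -0.0, 0.0] rows>=0.5 
--
```

View pics/v9.png

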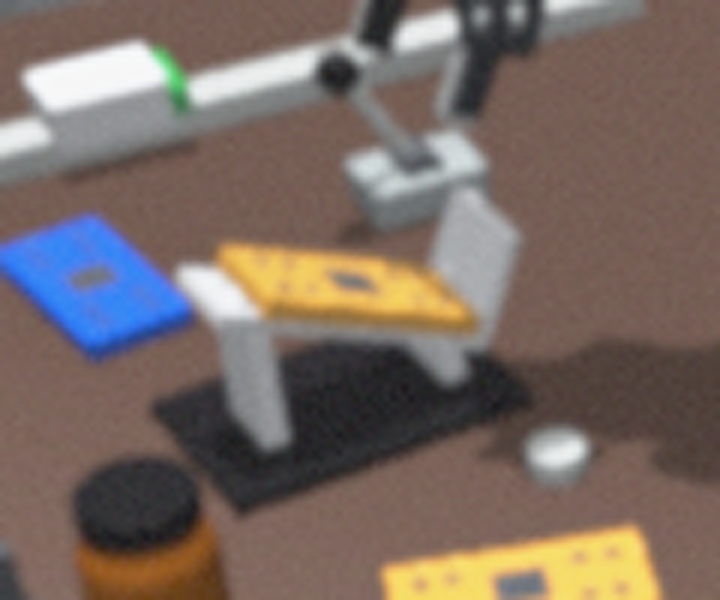

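apply_moves([
  {"tx":0.405,"ty":-0.1,"tz":-0.241,"ax":0.341,"ay":-0.046,"az":0.17,"grip":85},
  {"tx":0.405,"ty":-0.1,"tz":-0.241,"ax":0.341,"ay":-0.046,"az":0.17,"grip":85},
  {"tx":0.405,"ty":-0.1,"tz":-0.241,"ax":0.341,"ay":-0.046,"az":0.17,"grip":85},
  {"tx":0.405,"ty":-0.1,"tz":-0.241,"ax":0.341,"ay":-0.046,"az":0.17,"grip":85},
])

```text
clock: 50.0
tcp_pos: [538.6, -188.0, 183.4]
tcp_rot: [0.06, 0.734, 0.674, 0.058]
force: [-0.4, -0.6, -1.4]
gripper_width: 84.9
```

apply_moves([
  {"tx":0.758,"ty":-0.544,"tz":0.107,"ax":0.222,"ay":-0.012,"az":0.14,"grip":85},
  {"tx":0.758,"ty":-0.544,"tz":0.107,"ax":0.222,"ay":-0.012,"az":0.14,"grip":85},
  {"tx":0.758,"ty":-0.544,"tz":0.107,"ax":0.222,"ay":-0.012,"az":0.14,"grip":85},
  {"tx":0.758,"ty":-0.544,"tz":0.107,"ax":0.222,"ay":-0.012,"az":0.14,"grip":85},
  {"tx":0.758,"ty":-0.544,"tz":0.107,"ax":0.222,"ay":-0.012,"az":0.14,"grip":85},
  {"tx":0.758,"ty":-0.544,"tz":0.107,"ax":0.222,"ay":-0.012,"az":0.14,"grip":85},
])

```text
clock: 50.75
tcp_pos: [449.5, -29.4, 146.7]
tcp_rot: [-0.004, 0.774, 0.634, -0.0]
force: [0.3, -0.1, -0.8]
gripper_width: 84.9
```

apply_moves([
  {"tx":0.091,"ty":-0.171,"tz":0.45,"ax":0,"ay":0,"az":0,"grip":85},
  {"tx":0.091,"ty":-0.171,"tz":0.45,"ax":0,"ay":0,"az":0,"grip":85},
  {"tx":0.091,"ty":-0.171,"tz":0.6,"ax":0,"ay":0,"az":0,"grip":85},
  {"tx":0.091,"ty":-0.171,"tz":0.6,"ax":0,"ay":0,"az":0,"grip":85},
  {"tx":0.091,"ty":-0.171,"tz":0.6,"ax":0,"ay":0,"az":0,"grip":85},
])

```text
clock: 51.38
tcp_pos: [418.9, -3.6, 27.9]
tcp_rot: [-0.004, 0.773, 0.634, -0.0]
force: [0.9, -0.1, 1.2]
gripper_width: 85.0
```

```bash
python3 - <<'E'
from h import *
plan([[(420,-5.5,30,78.7),(420,-5.5,-1.5,78.7)]])
E
```

```text
from [418.9  -3.6  27.9] x-dir 78.7 z [-0.005  0.005 -1.   ]
  t [-0.008, 0.007, -0.011] a [-0.008, -0.006, 0.0] rows>=0.0 
  t [-0.009, 0.008, 0.147] a [-0.008, -0.006, 0.0] rows>=0.5 
--
```

apply_moves([
  {"tx":-0.008,"ty":0.007,"tz":0.08,"ax":-0.008,"ay":-0.006,"az":0,"grip":85},
  {"tx":-0.008,"ty":0.007,"tz":0.147,"ax":-0.008,"ay":-0.006,"az":0,"grip":85},
  {"tx":-0.008,"ty":0.007,"tz":0.147,"ax":-0.008,"ay":-0.006,"az":0,"grip":55},
  {"tx":-0.008,"ty":0.007,"tz":0.147,"ax":-0.008,"ay":-0.006,"az":0,"grip":55},
  {"tx":-0.008,"ty":0.007,"tz":0.147,"ax":-0.008,"ay":-0.006,"az":0,"grip":55},
  {"tx":-0.008,"ty":0.007,"tz":0.147,"ax":-0.008,"ay":-0.006,"az":0,"grip":55},
  {"tx":-0.008,"ty":0.007,"tz":0.147,"ax":-0.008,"ay":-0.006,"az":0,"grip":55},
])

```text
clock: 52.25
tcp_pos: [418.8, -4.3, -1.6]
tcp_rot: [-0.0, 0.773, 0.635, -0.0]
force: [-2.4, 1.0, 6.5]
gripper_width: 57.7
```

apply_moves([
  {"tx":0,"ty":0,"tz":-0.1,"ax":0,"ay":0,"az":0,"grip":55},
  {"tx":0,"ty":0,"tz":-0.3,"ax":0,"ay":0,"az":0,"grip":55},
  {"tx":0,"ty":0,"tz":-0.6,"ax":0,"ay":0,"az":0,"grip":55},
  {"tx":0,"ty":0,"tz":-0.9,"ax":0,"ay":0,"az":0,"grip":55},
  {"tx":0,"ty":0,"tz":-0.9,"ax":0,"ay":0,"az":0,"grip":55},
  {"tx":0,"ty":0,"tz":-0.9,"ax":0,"ay":0,"az":0,"grip":55},
])

```text
clock: 53.0
tcp_pos: [418.1, -4.3, 177.1]
tcp_rot: [-0.0, 0.773, 0.635, -0.001]
force: [0.9, -0.2, -3.1]
gripper_width: 57.5
```

```bash
python3 - <<'E'
from h import *
print(arm.get_obs()["gripper_width"],arm.get_obs()["force"])
plan([[(490,-150,185,83,-10)],[(585,-266,165,93,-25)],[dk(72,-1,40),dk(72,-1,14)]])
E
```

```text
57.537263650599975 [ 0.94905525 -0.16146145 -3.10684549]
from [418.1  -4.3 177.1] x-dir 78.8 z [-0.002 -0.    -1.   ]
  t [-0.645, 0.494, -0.04] a [-0.224, 0.009, -0.094] rows>=2.6 
--
  t [-0.518, 0.517, 0.192] a [-0.333, 0.067, -0.212] rows>=2.4 
--
  t [-0.007, 0.025, 0.346] a [0.0, -0.0, -0.0] rows>=1.1 
  t [-0.007, 0.025, 0.476] a [0.0, -0.0, -0.0] rows>=0.4 
--
```

apply_moves([
  {"tx":-0.645,"ty":0.494,"tz":-0.04,"ax":-0.224,"ay":0.009,"az":-0.094,"grip":55},
  {"tx":-0.645,"ty":0.494,"tz":-0.04,"ax":-0.224,"ay":0.009,"az":-0.094,"grip":55},
  {"tx":-0.645,"ty":0.494,"tz":-0.04,"ax":-0.224,"ay":0.009,"az":-0.094,"grip":55},
  {"tx":-0.645,"ty":0.494,"tz":-0.04,"ax":-0.224,"ay":0.009,"az":-0.094,"grip":55},
  {"tx":-0.645,"ty":0.494,"tz":-0.04,"ax":-0.224,"ay":0.009,"az":-0.094,"grip":55},
])

```text
clock: 53.62
tcp_pos: [488.6, -149.2, 183.0]
tcp_rot: [0.063, 0.746, 0.66, 0.057]
force: [-0.5, 0.0, -2.8]
gripper_width: 57.8
```

apply_moves([
  {"tx":-0.518,"ty":0.517,"tz":0.192,"ax":-0.333,"ay":0.067,"az":-0.212,"grip":55},
  {"tx":-0.518,"ty":0.517,"tz":0.192,"ax":-0.333,"ay":0.067,"az":-0.212,"grip":55},
  {"tx":-0.518,"ty":0.517,"tz":0.192,"ax":-0.333,"ay":0.067,"az":-0.212,"grip":55},
  {"tx":-0.518,"ty":0.517,"tz":0.192,"ax":-0.333,"ay":0.067,"az":-0.212,"grip":55},
  {"tx":-0.518,"ty":0.517,"tz":0.192,"ax":-0.333,"ay":0.067,"az":-0.212,"grip":55},
])

```text
clock: 54.25
tcp_pos: [584.4, -264.1, 164.2]
tcp_rot: [0.147, 0.672, 0.708, 0.157]
force: [-0.4, -0.3, -3.2]
gripper_width: 57.5
```

apply_moves([
  {"tx":-0.007,"ty":0.025,"tz":0.2,"ax":0,"ay":0,"az":0,"grip":55},
  {"tx":-0.007,"ty":0.025,"tz":0.346,"ax":0,"ay":0,"az":0,"grip":55},
  {"tx":-0.007,"ty":0.025,"tz":0.346,"ax":0,"ay":0,"az":0,"grip":55},
])

```text
clock: 54.62
tcp_pos: [617.6, -262.5, 102.1]
tcp_rot: [0.146, 0.672, 0.709, 0.157]
force: [-0.3, 0.8, -2.3]
gripper_width: 58.1
```

```bash
python3 - <<'E'
from h import *
p,r=cur();print(p,w2dk(p),arm.get_obs()["gripper_width"],arm.get_obs()["force"])
plan([[dk(70,-1,14),dk(70,-1,8.7),dk(63,-1,9)]])
E
```

```text
[ 617.58407976 -262.54779375  102.08661904] [69.91304504  2.18687383 38.33144763] 58.06114194097882 [-0.27237502  0.79245278 -2.25626772]
from [ 617.6 -262.5  102.1] x-dir 93.1 z [ 0.418  0.027 -0.908]
  t [-0.017, 0.001, 0.122] a [-0.005, -0.006, 0.0] rows>=0.4 
  t [-0.017, 0.001, 0.148] a [-0.005, -0.006, 0.0] rows>=0.1 
  t [-0.017, -0.034, 0.147] a [-0.005, -0.006, 0.0] rows>=0.1 
--
```

apply_moves([
  {"tx":-0.016,"ty":0.001,"tz":0.09,"ax":-0.005,"ay":-0.006,"az":0,"grip":55},
  {"tx":-0.016,"ty":0.001,"tz":0.122,"ax":-0.005,"ay":-0.006,"az":0,"grip":55},
  {"tx":-0.016,"ty":0.001,"tz":0.135,"ax":-0.005,"ay":-0.006,"az":0,"grip":55},
  {"tx":-0.016,"ty":0.001,"tz":0.15,"ax":-0.005,"ay":-0.006,"az":0,"grip":55},
  {"tx":-0.016,"ty":0.001,"tz":0.15,"ax":-0.005,"ay":-0.006,"az":0,"grip":55},
])

```text
clock: 55.25
tcp_pos: [632.4, -268.3, 78.3]
tcp_rot: [0.152, 0.672, 0.707, 0.157]
force: [-0.6, 0.1, -2.3]
gripper_width: 57.9
```

apply_moves([
  {"tx":0,"ty":-0.015,"tz":-0.003,"ax":0,"ay":0,"az":0,"grip":55},
  {"tx":0,"ty":-0.035,"tz":-0.003,"ax":0,"ay":0,"az":0,"grip":55},
  {"tx":0,"ty":-0.035,"tz":-0.003,"ax":0,"ay":0,"az":0,"grip":55},
])

```text
clock: 55.62
tcp_pos: [625.2, -268.5, 75.1]
tcp_rot: [0.152, 0.672, 0.707, 0.157]
force: [0.4, 0.1, -2.4]
gripper_width: 57.7
```

apply_moves([
  {"tx":0,"ty":-0.01,"tz":0,"ax":0,"ay":0,"az":0,"grip":55},
  {"tx":0,"ty":-0.02,"tz":0,"ax":0,"ay":0,"az":0,"grip":55},
  {"tx":0,"ty":-0.02,"tz":0,"ax":0,"ay":0,"az":0,"grip":55},
])

```text
clock: 56.0
tcp_pos: [621.9, -268.8, 73.6]
tcp_rot: [0.152, 0.672, 0.707, 0.157]
force: [0.5, -0.1, -3.0]
gripper_width: 57.8
```

```bash
python3 - <<'E'
from h import *
p,r=cur();print(p,w2dk(p),arm.get_obs()["gripper_width"],arm.get_obs()["force"])
E
```

```text
[ 621.9484816  -268.75575645   73.56648141] [61.51552547 -4.24099622 10.7787852 ] 57.78090649430712 [ 0.4803976  -0.09861264 -2.96946503]
```

apply_moves([
  {"tx":0.018,"ty":0,"tz":0,"ax":0,"ay":0,"az":0,"grip":55},
  {"tx":0.018,"ty":0,"tz":0.007,"ax":0,"ay":0,"az":0,"grip":55},
  {"tx":0.018,"ty":-0.01,"tz":0.007,"ax":0,"ay":0,"az":0,"grip":55},
  {"tx":0.018,"ty":-0.02,"tz":0.007,"ax":0,"ay":0,"az":0,"grip":55},
  {"tx":0.018,"ty":-0.02,"tz":0.007,"ax":0,"ay":0,"az":0,"grip":55},
])

```text
clock: 56.62
tcp_pos: [618.8, -265.4, 70.7]
tcp_rot: [0.152, 0.672, 0.707, 0.157]
force: [-0.7, 0.5, -2.3]
gripper_width: 58.0
```

apply_moves([
  {"tx":0,"ty":-0.01,"tz":0,"ax":0,"ay":0,"az":0,"grip":55},
  {"tx":0,"ty":-0.02,"tz":0,"ax":0,"ay":0,"az":0,"grip":55},
  {"tx":0,"ty":-0.02,"tz":0,"ax":0,"ay":0,"az":0,"grip":55},
])

```text
clock: 57.0
tcp_pos: [618.2, -265.4, 71.3]
tcp_rot: [0.154, 0.671, 0.708, 0.159]
force: [6.8, 3.0, -1.1]
gripper_width: 57.9
```

```bash
python3 - <<'E'
from h import *
p,r=cur();print(p,w2dk(p),arm.get_obs()["gripper_width"],arm.get_obs()["force"])
E
```

```text
[ 618.24814598 -265.41795372   71.26601186] [57.35257837 -0.71410723 10.18171201] 57.89942829843264 [ 6.7758019   3.04953463 -1.08907083]
```

apply_moves([
  {"tx":0,"ty":0.01,"tz":0.006,"ax":0,"ay":0,"az":0,"grip":55},
  {"tx":0,"ty":0.01,"tz":0.012,"ax":0,"ay":0,"az":0,"grip":55},
  {"tx":0,"ty":0.01,"tz":0.012,"ax":0,"ay":0,"az":0,"grip":55},
])

```text
clock: 57.38
tcp_pos: [619.1, -265.5, 69.8]
tcp_rot: [0.153, 0.672, 0.707, 0.158]
force: [-3.4, 2.6, 8.7]
gripper_width: 57.7
```

apply_moves([
  {"tx":0,"ty":0,"tz":0,"ax":0,"ay":0,"az":0,"grip":85},
  {"tx":0,"ty":0,"tz":0,"ax":0,"ay":0,"az":0,"grip":85},
  {"tx":0,"ty":0,"tz":0,"ax":0,"ay":0,"az":0,"grip":85},
  {"tx":0,"ty":0,"tz":0,"ax":0,"ay":0,"az":0,"grip":85},
  {"tx":0,"ty":0,"tz":-0.2,"ax":0,"ay":0,"az":0,"grip":85},
  {"tx":0,"ty":0,"tz":-0.5,"ax":0,"ay":0,"az":0,"grip":85},
  {"tx":0,"ty":0,"tz":-0.5,"ax":0,"ay":0,"az":0,"grip":85},
  {"tx":0,"ty":0,"tz":-0.5,"ax":0,"ay":0,"az":0,"grip":85},
])

```text
clock: 58.38
tcp_pos: [575.4, -267.3, 158.3]
tcp_rot: [0.152, 0.672, 0.707, 0.157]
force: [-0.6, 0.3, -1.3]
gripper_width: 85.1
```

```bash
python3 - <<'E'
from h import *
p,r=cur();print(p,w2dk(p))
plan([[(600,-150,180,80,-10)],[(624.5,-71,90,73.3)],[(624.5,-71,30,73.3),(624.5,-71,-1.5,73.3)]])
E
```

```text
[ 575.44282561 -267.33405587  158.26646115] [ 55.28804327  -0.38732606 107.13879523]
from [ 575.4 -267.3  158.3] x-dir 92.9 z [ 0.427  0.017 -0.904]
  t [0.579, 0.185, -0.036] a [0.339, -0.082, 0.275] rows>=1.9 
--
  t [0.411, -0.027, 0.452] a [0.222, -0.013, 0.148] rows>=2.0 
--
  t [-0.0, 0.0, 0.3] a [-0.0, 0.0, 0.0] rows>=1.0 
  t [-0.0, 0.0, 0.458] a [-0.0, 0.0, 0.0] rows>=0.5 
--
```

apply_moves([
  {"tx":0.579,"ty":0.185,"tz":-0.036,"ax":0.339,"ay":-0.082,"az":0.275,"grip":85},
  {"tx":0.579,"ty":0.185,"tz":-0.036,"ax":0.339,"ay":-0.082,"az":0.275,"grip":85},
  {"tx":0.579,"ty":0.185,"tz":-0.036,"ax":0.339,"ay":-0.082,"az":0.275,"grip":85},
  {"tx":0.579,"ty":0.185,"tz":-0.036,"ax":0.339,"ay":-0.082,"az":0.275,"grip":85},
])

```text
clock: 58.88
tcp_pos: [599.8, -149.0, 177.8]
tcp_rot: [0.065, 0.762, 0.641, 0.055]
force: [-0.7, -0.1, -0.2]
gripper_width: 84.7
```

apply_moves([
  {"tx":0.411,"ty":-0.027,"tz":0.452,"ax":0.222,"ay":-0.013,"az":0.148,"grip":85},
  {"tx":0.411,"ty":-0.027,"tz":0.452,"ax":0.222,"ay":-0.013,"az":0.148,"grip":85},
  {"tx":0.411,"ty":-0.027,"tz":0.452,"ax":0.222,"ay":-0.013,"az":0.148,"grip":85},
  {"tx":0.411,"ty":-0.027,"tz":0.452,"ax":0.222,"ay":-0.013,"az":0.148,"grip":85},
  {"tx":0.411,"ty":-0.027,"tz":0.452,"ax":0.222,"ay":-0.013,"az":0.148,"grip":85},
])

```text
clock: 59.5
tcp_pos: [624.9, -72.8, 91.6]
tcp_rot: [0.001, 0.803, 0.596, 0.001]
force: [0.5, -0.1, -0.6]
gripper_width: 84.8
```

apply_moves([
  {"tx":0,"ty":0,"tz":0.3,"ax":0,"ay":0,"az":0,"grip":85},
  {"tx":0,"ty":0,"tz":0.3,"ax":0,"ay":0,"az":0,"grip":85},
  {"tx":0,"ty":0,"tz":0.3,"ax":0,"ay":0,"az":0,"grip":85},
])

```text
clock: 59.88
tcp_pos: [625.2, -71.8, 32.2]
tcp_rot: [0.001, 0.802, 0.597, 0.001]
force: [-0.0, 0.7, 1.3]
gripper_width: 84.8
```

```bash
python3 - <<'E'
from h import *
plan([[(624.5,-71,30,73.3),(624.5,-71,-1.5,73.3)]])
E
```

```text
from [625.2 -71.8  32.2] x-dir 73.3 z [ 0.002 -0.    -1.   ]
  t [0.003, -0.005, 0.011] a [0.002, -0.0, -0.001] rows>=0.0 
  t [0.003, -0.005, 0.168] a [0.002, -0.0, -0.001] rows>=0.5 
--
```

apply_moves([
  {"tx":0.003,"ty":-0.005,"tz":0.1,"ax":0,"ay":0,"az":0,"grip":85},
  {"tx":0.003,"ty":-0.005,"tz":0.165,"ax":0,"ay":0,"az":0,"grip":85},
  {"tx":0.003,"ty":-0.005,"tz":0.165,"ax":0,"ay":0,"az":0,"grip":55},
  {"tx":0.003,"ty":-0.005,"tz":0.165,"ax":0,"ay":0,"az":0,"grip":55},
  {"tx":0.003,"ty":-0.005,"tz":0.165,"ax":0,"ay":0,"az":0,"grip":55},
  {"tx":0.003,"ty":-0.005,"tz":0.165,"ax":0,"ay":0,"az":0,"grip":55},
  {"tx":0.003,"ty":-0.005,"tz":0.165,"ax":0,"ay":0,"az":0,"grip":55},
])

```text
clock: 60.75
tcp_pos: [624.8, -70.1, -1.4]
tcp_rot: [0.001, 0.802, 0.597, 0.001]
force: [-1.2, 0.3, 6.0]
gripper_width: 57.6
```

apply_moves([
  {"tx":0,"ty":0,"tz":-0.1,"ax":0,"ay":0,"az":0,"grip":55},
  {"tx":0,"ty":0,"tz":-0.3,"ax":0,"ay":0,"az":0,"grip":55},
  {"tx":0,"ty":0,"tz":-0.6,"ax":0,"ay":0,"az":0,"grip":55},
  {"tx":0,"ty":0,"tz":-0.9,"ax":0,"ay":0,"az":0,"grip":55},
  {"tx":0,"ty":0,"tz":-0.9,"ax":0,"ay":0,"az":0,"grip":55},
  {"tx":0,"ty":0,"tz":-0.9,"ax":0,"ay":0,"az":0,"grip":55},
])

```text
clock: 61.5
tcp_pos: [623.4, -69.9, 176.4]
tcp_rot: [-0.001, 0.802, 0.597, -0.0]
force: [-0.2, -0.6, -3.5]
gripper_width: 57.9
```

```bash
python3 - <<'E'
from h import *
print(arm.get_obs()["gripper_width"],arm.get_obs()["force"])
plan([[(605,-180,190,83,-12)],[dk(72,-0.5,90)],[dk(72,-.5,50)],[dk(72,-0.5,27)]])
E
```

```text
57.93951187648393 [-0.19448498 -0.56956183 -3.48707566]
from [623.4 -69.9 176.4] x-dir 73.3 z [-0.001  0.    -1.   ]
  t [-0.554, 0.07, -0.068] a [-0.268, 0.022, -0.214] rows>=1.8 
--
  t [-0.432, -0.025, 0.2] a [-0.288, 0.071, -0.211] rows>=1.5 
--
  t [-0.0, -0.0, 0.2] a [0.0, 0.0, -0.0] rows>=0.6 
--
  t [-0.0, -0.0, 0.115] a [0.0, 0.0, -0.0] rows>=0.4 
--
```

apply_moves([
  {"tx":-0.554,"ty":0.07,"tz":-0.068,"ax":-0.268,"ay":0.022,"az":-0.214,"grip":55},
  {"tx":-0.554,"ty":0.07,"tz":-0.068,"ax":-0.268,"ay":0.022,"az":-0.214,"grip":55},
  {"tx":-0.554,"ty":0.07,"tz":-0.068,"ax":-0.268,"ay":0.022,"az":-0.214,"grip":55},
  {"tx":-0.554,"ty":0.07,"tz":-0.068,"ax":-0.268,"ay":0.022,"az":-0.214,"grip":55},
])

```text
clock: 62.0
tcp_pos: [604.1, -179.6, 188.5]
tcp_rot: [0.077, 0.745, 0.659, 0.069]
force: [0.5, -0.2, -2.2]
gripper_width: 57.5
```

apply_moves([
  {"tx":-0.432,"ty":-0.025,"tz":0.2,"ax":-0.288,"ay":0.071,"az":-0.211,"grip":55},
  {"tx":-0.432,"ty":-0.025,"tz":0.2,"ax":-0.288,"ay":0.071,"az":-0.211,"grip":55},
  {"tx":-0.432,"ty":-0.025,"tz":0.2,"ax":-0.288,"ay":0.071,"az":-0.211,"grip":55},
  {"tx":-0.432,"ty":-0.025,"tz":0.2,"ax":-0.288,"ay":0.071,"az":-0.211,"grip":55},
])

```text
clock: 62.5
tcp_pos: [598.6, -265.1, 149.9]
tcp_rot: [0.148, 0.672, 0.708, 0.157]
force: [0.8, 0.5, -2.2]
gripper_width: 57.5
```

apply_moves([
  {"tx":0,"ty":0,"tz":0.2,"ax":0,"ay":0,"az":0,"grip":55},
  {"tx":0,"ty":0,"tz":0.2,"ax":0,"ay":0,"az":0,"grip":55},
  {"tx":0,"ty":0,"tz":0.2,"ax":0,"ay":0,"az":0,"grip":55},
])

```text
clock: 62.88
tcp_pos: [616.1, -264.3, 115.1]
tcp_rot: [0.149, 0.671, 0.709, 0.157]
force: [-1.1, 0.1, -0.9]
gripper_width: 58.0
```

```bash
python3 - <<'E'
from h import *
p,r=cur();print(p,w2dk(p),arm.get_obs()["gripper_width"],arm.get_obs()["force"])
plan([[dk(68,-.5,23),dk(60,-.5,23)]])
E
```

```text
[ 616.14591529 -264.27990947  115.06110057] [74.01250596  0.53239961 50.73559404] 57.96667975479176 [-1.09299446  0.06289773 -0.85428332]
from [ 616.1 -264.3  115.1] x-dir 93.1 z [ 0.423  0.023 -0.906]
  t [-0.005, -0.03, 0.139] a [0.001, -0.001, 0.002] rows>=0.5 
  t [-0.005, -0.07, 0.139] a [0.001, -0.001, 0.002] rows>=0.1 
--
```

apply_moves([
  {"tx":-0.003,"ty":-0.03,"tz":0.07,"ax":0,"ay":0,"az":0,"grip":55},
  {"tx":-0.003,"ty":-0.03,"tz":0.137,"ax":0,"ay":0,"az":0,"grip":55},
  {"tx":-0.003,"ty":-0.05,"tz":0.137,"ax":0,"ay":0,"az":0,"grip":55},
  {"tx":-0.003,"ty":-0.06,"tz":0.137,"ax":0,"ay":0,"az":0,"grip":55},
  {"tx":-0.003,"ty":-0.07,"tz":0.137,"ax":0,"ay":0,"az":0,"grip":55},
  {"tx":-0.003,"ty":-0.07,"tz":0.137,"ax":0,"ay":0,"az":0,"grip":55},
])

```text
clock: 63.62
tcp_pos: [614.2, -266.4, 84.0]
tcp_rot: [0.15, 0.672, 0.708, 0.157]
force: [-0.2, -0.3, -1.9]
gripper_width: 58.0
```

apply_moves([
  {"tx":0,"ty":-0.01,"tz":0,"ax":0,"ay":0,"az":0,"grip":55},
  {"tx":0,"ty":-0.015,"tz":0,"ax":0,"ay":0,"az":0,"grip":55},
  {"tx":0,"ty":-0.015,"tz":0,"ax":0,"ay":0,"az":0,"grip":55},
])

```text
clock: 64.0
tcp_pos: [613.8, -266.3, 84.3]
tcp_rot: [0.151, 0.671, 0.708, 0.159]
force: [6.7, 1.7, 0.6]
gripper_width: 57.8
```

```bash
python3 - <<'E'
from h import *
p,r=cur();print(p,w2dk(p),arm.get_obs()["gripper_width"],arm.get_obs()["force"])
E
```

```text
[ 613.77559267 -266.34553337   84.28144705] [58.76118686 -1.40634032 23.88581089] 57.79665765824475 [6.66227591 1.66654986 0.63249046]
```

apply_moves([
  {"tx":0,"ty":0.009,"tz":0.007,"ax":0,"ay":0,"az":0,"grip":55},
  {"tx":0,"ty":0.009,"tz":0.014,"ax":0,"ay":0,"az":0,"grip":55},
  {"tx":0,"ty":0.009,"tz":0.014,"ax":0,"ay":0,"az":0,"grip":55},
])

```text
clock: 64.38
tcp_pos: [615.2, -266.5, 81.4]
tcp_rot: [0.15, 0.672, 0.708, 0.158]
force: [2.9, 0.9, 1.9]
gripper_width: 57.8
```

```bash
python3 - <<'E'
from h import *
p,r=cur();print(p,w2dk(p),arm.get_obs()["gripper_width"],arm.get_obs()["force"])
E
```

```text
[ 615.1870703  -266.5318675    81.35016446] [58.79101504 -1.66629011 20.63758929] 57.81890012454317 [2.88516315 0.86802065 1.94075631]
```

Seated. Release, back off, and go for the last plate.

apply_moves([
  {"tx":0,"ty":0,"tz":0.002,"ax":0,"ay":0,"az":0,"grip":85},
  {"tx":0,"ty":0,"tz":0.002,"ax":0,"ay":0,"az":0,"grip":85},
  {"tx":0,"ty":0,"tz":0.002,"ax":0,"ay":0,"az":0,"grip":85},
  {"tx":0,"ty":0,"tz":0.002,"ax":0,"ay":0,"az":0,"grip":85},
  {"tx":0,"ty":0,"tz":-0.2,"ax":0,"ay":0,"az":0,"grip":85},
  {"tx":0,"ty":0,"tz":-0.5,"ax":0,"ay":0,"az":0,"grip":85},
  {"tx":0,"ty":0,"tz":-0.5,"ax":0,"ay":0,"az":0,"grip":85},
  {"tx":0,"ty":0,"tz":-0.5,"ax":0,"ay":0,"az":0,"grip":85},
])

```text
clock: 65.38
tcp_pos: [571.8, -268.4, 171.2]
tcp_rot: [0.15, 0.672, 0.708, 0.157]
force: [-0.1, -0.3, 0.5]
gripper_width: 85.1
```

```bash
python3 - <<'E'
from h import *
p,r=cur();print(p,w2dk(p))
plan([[(600,-120,180,84,-10)],[(635,40,120,80.7)],[(645,87,80,80.7),(645,87,30,80.7)]])
T=arm.camera("top");print(fit("top",T,"plate",645,87,-9))
E
```

```text
[ 571.83415895 -268.35842454  171.18678576] [ 57.43373954  -1.22142784 120.39424151]
from [ 571.8 -268.4  171.2] x-dir 93.0 z [ 0.423  0.021 -0.906]
  t [0.733, 0.181, 0.035] a [0.334, -0.059, 0.191] rows>=2.4 
--
  t [0.814, 0.037, 0.312] a [0.222, -0.007, 0.073] rows>=2.8 
--
  t [0.24, 0.011, 0.2] a [0.0, 0.0, -0.0] rows>=1.0 
  t [0.24, 0.011, 0.45] a [0.0, 0.0, -0.0] rows>=0.8 
--
(array([646. ,  89.1,  -9.3]), np.float64(0.957))
```

apply_moves([
  {"tx":0.733,"ty":0.181,"tz":0.035,"ax":0.334,"ay":-0.059,"az":0.191,"grip":85},
  {"tx":0.733,"ty":0.181,"tz":0.035,"ax":0.334,"ay":-0.059,"az":0.191,"grip":85},
  {"tx":0.733,"ty":0.181,"tz":0.035,"ax":0.334,"ay":-0.059,"az":0.191,"grip":85},
  {"tx":0.733,"ty":0.181,"tz":0.035,"ax":0.334,"ay":-0.059,"az":0.191,"grip":85},
  {"tx":0.733,"ty":0.181,"tz":0.035,"ax":0.334,"ay":-0.059,"az":0.191,"grip":85},
])

```text
clock: 66.05
tcp_pos: [599.4, -120.1, 178.5]
tcp_rot: [0.063, 0.74, 0.667, 0.058]
force: [-0.5, -0.8, -0.1]
gripper_width: 84.6
```

apply_moves([
  {"tx":0.814,"ty":0.037,"tz":0.312,"ax":0.222,"ay":-0.007,"az":0.073,"grip":85},
  {"tx":0.814,"ty":0.037,"tz":0.312,"ax":0.222,"ay":-0.007,"az":0.073,"grip":85},
  {"tx":0.814,"ty":0.037,"tz":0.312,"ax":0.222,"ay":-0.007,"az":0.073,"grip":85},
  {"tx":0.814,"ty":0.037,"tz":0.312,"ax":0.222,"ay":-0.007,"az":0.073,"grip":85},
  {"tx":0.814,"ty":0.037,"tz":0.312,"ax":0.222,"ay":-0.007,"az":0.073,"grip":85},
])

```text
clock: 66.68
tcp_pos: [634.8, 38.7, 119.5]
tcp_rot: [-0.0, 0.762, 0.647, -0.0]
force: [0.3, -0.0, 0.2]
gripper_width: 84.9
```

apply_moves([
  {"tx":0.24,"ty":0.011,"tz":0.2,"ax":0,"ay":0,"az":0,"grip":85},
  {"tx":0.24,"ty":0.011,"tz":0.2,"ax":0,"ay":0,"az":0,"grip":85},
  {"tx":0.24,"ty":0.011,"tz":0.45,"ax":0,"ay":0,"az":0,"grip":85},
  {"tx":0.24,"ty":0.011,"tz":0.45,"ax":0,"ay":0,"az":0,"grip":85},
  {"tx":0.24,"ty":0.011,"tz":0.45,"ax":0,"ay":0,"az":0,"grip":85},
])

```text
clock: 67.3
tcp_pos: [645.7, 85.6, 31.7]
tcp_rot: [0.0, 0.763, 0.647, 0.0]
force: [0.6, 0.7, 0.6]
gripper_width: 85.3
```

```bash
python3 - <<'E'
from h import *
plan([[(645,87,30,80.7),(645,87,-1.5,80.7)]])
E
```

```text
from [645.7  85.6  31.7] x-dir 80.6 z [ 0.001 -0.    -1.   ]
  t [0.006, -0.005, 0.009] a [0.001, -0.0, -0.002] rows>=0.0 
  t [0.006, -0.005, 0.166] a [0.001, -0.0, -0.002] rows>=0.5 
--
```

apply_moves([
  {"tx":0.006,"ty":-0.005,"tz":0.1,"ax":0,"ay":0,"az":0,"grip":85},
  {"tx":0.006,"ty":-0.005,"tz":0.164,"ax":0,"ay":0,"az":0,"grip":85},
  {"tx":0.006,"ty":-0.005,"tz":0.164,"ax":0,"ay":0,"az":0,"grip":55},
  {"tx":0.006,"ty":-0.005,"tz":0.164,"ax":0,"ay":0,"az":0,"grip":55},
  {"tx":0.006,"ty":-0.005,"tz":0.164,"ax":0,"ay":0,"az":0,"grip":55},
  {"tx":0.006,"ty":-0.005,"tz":0.164,"ax":0,"ay":0,"az":0,"grip":55},
  {"tx":0.006,"ty":-0.005,"tz":0.164,"ax":0,"ay":0,"az":0,"grip":55},
])

```text
clock: 68.18
tcp_pos: [645.2, 88.4, -1.4]
tcp_rot: [0.001, 0.762, 0.648, 0.001]
force: [-0.7, -0.2, 6.0]
gripper_width: 57.7
```

apply_moves([
  {"tx":0,"ty":0,"tz":-0.1,"ax":0,"ay":0,"az":0,"grip":55},
  {"tx":0,"ty":0,"tz":-0.3,"ax":0,"ay":0,"az":0,"grip":55},
  {"tx":0,"ty":0,"tz":-0.6,"ax":0,"ay":0,"az":0,"grip":55},
  {"tx":0,"ty":0,"tz":-0.9,"ax":0,"ay":0,"az":0,"grip":55},
  {"tx":0,"ty":0,"tz":-0.9,"ax":0,"ay":0,"az":0,"grip":55},
  {"tx":0,"ty":0,"tz":-0.9,"ax":0,"ay":0,"az":0,"grip":55},
])

```text
clock: 68.92
tcp_pos: [643.7, 88.4, 176.4]
tcp_rot: [-0.0, 0.762, 0.648, -0.0]
force: [0.3, 0.5, -2.5]
gripper_width: 57.8
```

```bash
python3 - <<'E'
from h import *
print(arm.get_obs()["gripper_width"],arm.get_obs()["force"])
plan([[(625,-60,190,84,-5)],[(598,-200,195,88,-15)],[dk(72,-1,90)],[dk(70,-1,60)]])
E
```

```text
57.804866473709424 [ 0.26667837  0.4632882  -2.53998252]
from [643.7  88.4 176.4] x-dir 80.7 z [-0.001  0.    -1.   ]
  t [-0.748, 0.027, -0.068] a [-0.113, 0.003, -0.073] rows>=2.4 
--
  t [-0.71, -0.059, -0.03] a [-0.222, 0.016, -0.087] rows>=2.3 
--
  t [-0.334, -0.048, 0.221] a [-0.222, 0.038, -0.105] rows>=1.3 
--
  t [0.0, -0.01, 0.15] a [0.0, -0.0, 0.0] rows>=0.5 
--
```

apply_moves([
  {"tx":-0.748,"ty":0.027,"tz":-0.068,"ax":-0.113,"ay":0.003,"az":-0.073,"grip":55},
  {"tx":-0.748,"ty":0.027,"tz":-0.068,"ax":-0.113,"ay":0.003,"az":-0.073,"grip":55},
  {"tx":-0.748,"ty":0.027,"tz":-0.068,"ax":-0.113,"ay":0.003,"az":-0.073,"grip":55},
  {"tx":-0.748,"ty":0.027,"tz":-0.068,"ax":-0.113,"ay":0.003,"az":-0.073,"grip":55},
])

```text
clock: 69.42
tcp_pos: [623.6, -61.9, 188.0]
tcp_rot: [0.031, 0.744, 0.667, 0.028]
force: [0.7, 0.0, -2.8]
gripper_width: 57.7
```

apply_moves([
  {"tx":-0.71,"ty":-0.059,"tz":-0.03,"ax":-0.222,"ay":0.016,"az":-0.087,"grip":55},
  {"tx":-0.71,"ty":-0.059,"tz":-0.03,"ax":-0.222,"ay":0.016,"az":-0.087,"grip":55},
  {"tx":-0.71,"ty":-0.059,"tz":-0.03,"ax":-0.222,"ay":0.016,"az":-0.087,"grip":55},
  {"tx":-0.71,"ty":-0.059,"tz":-0.03,"ax":-0.222,"ay":0.016,"az":-0.087,"grip":55},
])

```text
clock: 69.92
tcp_pos: [598.2, -200.3, 194.6]
tcp_rot: [0.093, 0.714, 0.688, 0.091]
force: [0.4, 0.0, -2.7]
gripper_width: 57.6
```

apply_moves([
  {"tx":-0.334,"ty":-0.048,"tz":0.221,"ax":-0.222,"ay":0.038,"az":-0.105,"grip":55},
  {"tx":-0.334,"ty":-0.048,"tz":0.221,"ax":-0.222,"ay":0.038,"az":-0.105,"grip":55},
  {"tx":-0.334,"ty":-0.048,"tz":0.221,"ax":-0.222,"ay":0.038,"az":-0.105,"grip":55},
  {"tx":-0.334,"ty":-0.048,"tz":0.221,"ax":-0.222,"ay":0.038,"az":-0.105,"grip":55},
  {"tx":-0.334,"ty":-0.048,"tz":0.221,"ax":-0.222,"ay":0.038,"az":-0.105,"grip":55},
])

```text
clock: 70.55
tcp_pos: [600.3, -266.2, 152.6]
tcp_rot: [0.151, 0.671, 0.709, 0.158]
force: [0.5, 0.2, -3.3]
gripper_width: 57.5
```

```bash
python3 - <<'E'
from h import *
p,r=cur();print(p,w2dk(p),arm.get_obs()["gripper_width"],arm.get_obs()["force"])
plan([[dk(68,-1,36),dk(60,-1,36)]])
E
```

```text
[ 600.26820143 -266.23408988  152.59700619] [75.41279893 -0.58812732 91.49891613] 57.47791764832405 [ 0.50304512  0.24997638 -3.30728637]
from [ 600.3 -266.2  152.6] x-dir 93.1 z [ 0.425  0.022 -0.905]
  t [-0.002, -0.038, 0.277] a [0.005, 0.001, 0.004] rows>=0.9 
  t [-0.002, -0.078, 0.277] a [0.005, 0.001, 0.004] rows>=0.1 
--
```

apply_moves([
  {"tx":-0.002,"ty":-0.038,"tz":0.15,"ax":0,"ay":0,"az":0,"grip":55},
  {"tx":-0.002,"ty":-0.038,"tz":0.275,"ax":0,"ay":0,"az":0,"grip":55},
  {"tx":-0.002,"ty":-0.038,"tz":0.275,"ax":0,"ay":0,"az":0,"grip":55},
  {"tx":-0.002,"ty":-0.055,"tz":0.275,"ax":0,"ay":0,"az":0,"grip":55},
  {"tx":-0.002,"ty":-0.068,"tz":0.275,"ax":0,"ay":0,"az":0,"grip":55},
  {"tx":-0.002,"ty":-0.078,"tz":0.275,"ax":0,"ay":0,"az":0,"grip":55},
  {"tx":-0.002,"ty":-0.078,"tz":0.275,"ax":0,"ay":0,"az":0,"grip":55},
])

```text
clock: 71.42
tcp_pos: [608.3, -267.1, 95.5]
tcp_rot: [0.151, 0.672, 0.708, 0.158]
force: [2.5, 0.8, -0.3]
gripper_width: 57.6
```

apply_moves([
  {"tx":0,"ty":-0.01,"tz":0,"ax":0,"ay":0,"az":0,"grip":55},
  {"tx":0,"ty":-0.015,"tz":0,"ax":0,"ay":0,"az":0,"grip":55},
  {"tx":0,"ty":-0.015,"tz":0,"ax":0,"ay":0,"az":0,"grip":55},
])

```text
clock: 71.8
tcp_pos: [608.1, -267.0, 95.8]
tcp_rot: [0.152, 0.67, 0.709, 0.16]
force: [7.7, 3.6, 2.2]
gripper_width: 58.0
```

```bash
python3 - <<'E'
from h import *
p,r=cur();print(p,w2dk(p),arm.get_obs()["gripper_width"],arm.get_obs()["force"])
E
```

```text
[ 608.06142095 -267.01506062   95.7884011 ] [58.42077747 -1.77589336 36.7410654 ] 57.98236267840875 [7.65153219 3.58449376 2.19535238]
```

Backstop reached. Ease off, lower about 3 mm onto the stack.

apply_moves([
  {"tx":0,"ty":0.01,"tz":0.008,"ax":0,"ay":0,"az":0,"grip":55},
  {"tx":0,"ty":0.01,"tz":0.016,"ax":0,"ay":0,"az":0,"grip":55},
  {"tx":0,"ty":0.01,"tz":0.016,"ax":0,"ay":0,"az":0,"grip":55},
])

```text
clock: 72.18
tcp_pos: [609.7, -267.6, 92.5]
tcp_rot: [0.151, 0.671, 0.708, 0.158]
force: [6.4, 1.1, 3.2]
gripper_width: 58.0
```

```bash
python3 - <<'E'
from h import *
p,r=cur();print(p,w2dk(p),arm.get_obs()["gripper_width"],arm.get_obs()["force"])
E
```

```text
[ 609.725337   -267.58762116   92.46583194] [58.49539448 -2.43475186 33.04022147] 58.01065983673417 [6.36444157 1.13887125 3.23926392]
```

apply_moves([
  {"tx":0,"ty":0.004,"tz":0.004,"ax":0,"ay":0,"az":0,"grip":55},
  {"tx":0,"ty":0.004,"tz":0.004,"ax":0,"ay":0,"az":0,"grip":85},
  {"tx":0,"ty":0.004,"tz":0.004,"ax":0,"ay":0,"az":0,"grip":85},
  {"tx":0,"ty":0.004,"tz":0.004,"ax":0,"ay":0,"az":0,"grip":85},
  {"tx":0,"ty":0.004,"tz":0.004,"ax":0,"ay":0,"az":0,"grip":85},
  {"tx":0,"ty":0.004,"tz":-0.2,"ax":0,"ay":0,"az":0,"grip":85},
  {"tx":0,"ty":0.004,"tz":-0.6,"ax":0,"ay":0,"az":0,"grip":85},
  {"tx":0,"ty":0.004,"tz":-0.6,"ax":0,"ay":0,"az":0,"grip":85},
  {"tx":0,"ty":0.004,"tz":-0.6,"ax":0,"ay":0,"az":0,"grip":85},
])

```text
clock: 73.3
tcp_pos: [558.3, -270.3, 201.9]
tcp_rot: [0.151, 0.672, 0.708, 0.157]
force: [-0.3, -0.5, 0.1]
gripper_width: 85.3
```

apply_moves([
  {"tx":0.6,"ty":-0.7,"tz":0,"ax":0,"ay":0,"az":0,"grip":85},
  {"tx":0.6,"ty":-0.7,"tz":0,"ax":0,"ay":0,"az":0,"grip":85},
  {"tx":0.6,"ty":-0.7,"tz":0,"ax":0,"ay":0,"az":0,"grip":85},
  {"tx":0.6,"ty":-0.7,"tz":0,"ax":0,"ay":0,"az":0,"grip":85},
  {"tx":0.6,"ty":-0.7,"tz":0,"ax":0,"ay":0,"az":0,"grip":85},
])

```text
clock: 73.92
tcp_pos: [425.1, -156.1, 140.0]
tcp_rot: [0.149, 0.672, 0.708, 0.157]
force: [1.1, -1.0, 0.3]
gripper_width: 85.3
```

```bash
python3 - <<'E'
from h import *
T=arm.camera("top");S=arm.camera("scene");cv2.imwrite("pics/topF.png",T);cv2.imwrite("pics/sceneF.png",S)
c=np.zeros((600,800,3),np.uint8)
r=lambda a:cv2.resize(a,(400,300),interpolation=cv2.INTER_CUBIC)
c[:300,:400]=r(T[135:195,375:455]);c[:300,400:]=r(S[130:205,185:285]);c[300:,:400]=r(S[250:325,270:370]);c[300:,400:]=r(T[135:210,210:310])
cv2.imwrite("pics/vF.png",c);print(cur()[0],arm.get_obs()["clock"])
E
```

```text
[ 426.40987769 -157.49280229  141.25710789] 74.025
```

View pics/vF.png

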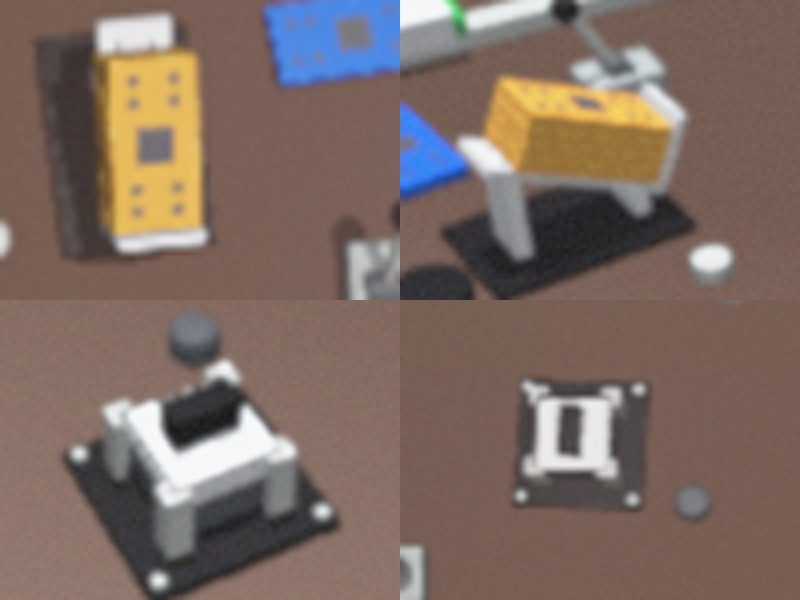

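```bash
python3 -c "
from bench import arm
print(arm.sign_off())"
```

```text
the job is handed in; nothing more can be done
None
```

I finished the changeover and handed it in at about 74 s of the 210 s allowed. `sign_off` gives no verdict, so the checks below are my own.

**What I did**
- **Sandwich:** I built the block, spacer and cover in the corner-post pocket, squaring each part between the jaws first. I felt the spacer and cover seat at the expected heights. The block went down to floor height without a clear contact force, and the next picture showed it in the pocket.
- **Valve:** I pushed the lever over until it met its end stop, at about 10 N.
- **Plates:** I stacked all four gold plates on the rack. I slid each one until it touched the backstop (about 7–10 N), pressed it down onto the stack and released it.

**Last checks**
- **Final pictures:** These show a straight stack of four plates flush at the backstop, the sandwich level inside the posts, and the lever on the far side. The gripper was clear of everything. The bottle and jar were not in those last crops, but the arm never went near them.
- **Plate positions:** The four backstop contacts agreed within about 1.5 mm along the deck. Sideways, the plates sit within about 3 mm of the middle, using my own fit of the deck's pose. These are arm and force readings; I did not measure the plates separately.

**Failed or disagreed**
- My first squeeze on the spacer closed above it because the tips sat higher than I assumed. I repeated it lower.
- The scene camera's fits of the loose parts were up to about 10 mm off the top camera's. I relied mainly on the top camera and on touch.
- I saw no sign of a knocked part or a slackened grip.

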